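# Lock the food press with its linchpin

## Robot

A 7-joint arm with a two-finger parallel gripper is mounted at the origin on a cart in front of the work surface, level with it; the furniture and walls round the work are solid. World frame = base frame: x ahead of the robot, y to its left, z up, the work surface at z = 0. Lengths are in mm, angles in rad, forces in N, time in s.
With the tool pointing down it reaches from about 400 to 900 mm from the base axis. Payload 5.5 kg.
Tool frame: the origin (TCP) lies midway between the tips of the shut fingers; the grasp point (between the pads) lies ctrl.grip_point_offset behind it (ctrl.grip_point_offset is the distance from the TCP to the grasp point, in mm); z points along the fingers, y is the line along which they close (so a half turn about z gives the same grasp; the last joint's range is limited). The gripper opens to 85 mm and grips with 20 to 120 N. Pads are 22 mm wide; open, the fingers measure 114 mm over their backs; the gripper's body (76 mm by 85 mm) begins 54 mm behind the grasp point. The pads swing forward as they close: fully open they stand 13 mm farther back than shut.
Start: joints at [1.574, 0.501, -0.427, 1.55, 0.221, 1.138, -0.21], TCP at [167.012, -628.178, 197.81] pointing down, gripper open.
Joint ranges: [-2.88, 2.88], [-0.31, 2.03], [-1.54, 1.56], [0.2, 2.42], [-1.41, 4.55], [0.19, 2.02], [-2.57, 2.57]. Speed limits (rad/s): [2.57, 2.57, 3.14, 3.14, 3.14, 3.14, 3.14].

## Interface

Orientations are given as a 3x3 rotation matrix whose columns are the frame's x, y, z axes.
In Python, from bench import ctrl, eyes gives the robot as it stands.
- The arm moves only by the tool play_rows, never from a script. Its argument "moves" is a list of rows, each an object with "xyz": the shift along the tool's x, y, z in mm, a list of three; "angular": the turn, a rotation vector about the tool's x, y, z in degrees, a list of three; "grip": the gripper's target within -1 to 1 (shut at 1, half-way at 0, fully open at -1). A call has 1 to 12 rows; each row is the pose to reach, as a shift and turn from the pose commanded when the call began, along the tool's axes at that moment; what a row does not reach only later rows make up. A row lasts 1/12 s, in which the tool goes at most 41.7 mm and 7.16 degrees, less where a joint would pass 70% of its speed; a pose out of reach is approached as far as the arm can. A call with a gripper value outside its range is refused whole. The fingers move at their own pace and stop on an object; "force" is the grip in N (left out, the last holds). Time passes only in rows, so rows that repeat a pose let the fingers close. It gives the time, the measured TCP pose, the force, the opening and the grip force at its end, in the units of the state.
- ctrl.sense(): the state, without advancing time (a new reading comes with each control period).
- eyes.get_image(name): name is "scene" or "top" or "wrist"; returns the picture (420x560x3 uint8, red, green, blue); there is no depth.
- eyes.get_calibration(name): a dict with "K" (3x3 intrinsics, pixels), "rvec" (rotation vector, rad) and "tvec" (3), from world to camera coordinates, as OpenCV has them. Camera axes: x right, y down, z forward; pixel columns grow to the right and rows downward; lengths in mm; the calibration is good to about 2 mm. The wrist camera is an equidistant fisheye: a pixel r from the principal point sees the ray r / f radians off the axis. A picture is of the moment at which its call begins: read the wrist's pose just before it. get_calibration takes no time and is no camera call; for the wrist camera it gives the pose at the moment of the call.
- ctrl.finish_job(): hands the job in; it is judged then, once.
Trained networks look in the newest picture that a camera, given by its name, has taken for a name from the list of things; names that differ only in an ending like _2 or _b are one class to them, and where a whole thing is asked for, a point or a joint stands for the part that bears it (a point fixed in the world has none). Each returns a list of dicts, best first, with "p" (0 to 1); they miss things now and then, are a little off and sometimes report something else, mostly with a low value. They report only what shows in the picture. A call takes as long as a camera call.
- eyes.spot_in(camera, label): "extent" ([centre column, centre row, width, height] in pixels, round what is visible of it).
- eyes.trace(camera, label): "pixels" (420x560 bool, what is visible of it) and "extent" ([centre column, centre row, width, height] in pixels, round what is visible of it).
The state is a dict: "clock": time; "q": joint angles; "qd": joint speeds; "joint_efforts": joint torques, N m; "eef_pos": TCP position; "orientation": TCP orientation; "wrist_force": force on the tool from outside, world axes, zero at the start; "wrist_torque": the same for the moment, N m; "grip_width": opening from 0.0 (shut) to 1.0 (fully open); "grasp_force": force on a finger pad.
Only numpy, scipy, OpenCV 4.12 (cv2) and the standard library are available. Lean on these libraries where they do the work, as an engineer would, in place of code of your own. Each camera call takes 0.05 s, during which the arm holds its last target. There are 200 camera calls.

## Task

Fit the linchpin that stands on the worktop into the cross hole at the top of the food press's front post, gently and fully home, with its flange against the post and its ring still raised. Then swing the sprung ring forward over the top of the post and press it down past the pin's nose until it snaps underneath, locking the pin. Feel your way and force nothing, let go, and leave the things standing around where they are.

Things in the scene. Friction and masses are not known exactly. Their poses are not given: they have to be found in the camera images.
- pin: The loose bare-steel linchpin, about 90 g, standing upright on the worktop. Axes: +y along the pin towards its nose, +z up, x across. Origin: on its underside, in the plane of its shoulder (the flange's front face), 16 mm below the pin's axis. The flange is 32 x 32 mm square (x, z) and 6 mm thick; behind it is a flat grip tab.
- pin_grip (a point): Middle of the linchpin's grip tab, on the pin's axis (so 16 mm above the worktop at the start), 23 mm behind the shoulder in y; axes as for pin. The tab is 10 mm wide in x, 32 mm tall, and reaches 16 mm behind this point and 17 mm ahead of it, to the flange. Grip it here, across x, from above.
- pin_nose (a point): End of the pin's rounded nose, 33.5 mm ahead of the shoulder, on the axis. From the shoulder the shank is 12 x 12 mm square for 22 mm, then tapers to 3 x 3 mm at the nose.
- ring_tab (a point): Thumb tab (14 mm wide, 4 mm thick) in the middle of the ring's cross wire, 46.5 mm from the ring's hinge (tab 38 to 53 mm, cross wire 36.5 mm from it). The ring is a U of 4 mm dark steel wire, legs 37 mm apart, straddling the flange and the post, hinged about an x axis 3 mm behind the shoulder at the pin's axis. It is sprung: pressed down by 2 to 6 N here, the wire rides over the nose and snaps under it.
- ring (a joint): Angle of the ring about its hinge, rad: 0 = level, the cross wire straight in front of the nose; positive = raised (1.57 upright). Starts at 0.6 to 0.9. Friction holds it at any angle until the wire meets the nose at about +0.12; snapped under the nose it lies at -0.1 to -0.26 (stop) and stays.
- press: The food press, fixed to the worktop: a light wooden board 200 x 125 mm, on it a white plastic box under a steel clamp bar; a square steel front post rises through the slot in the bar's near end. Origin under the board's centre; +x from the post along the bar, +y the way the pin goes in, +z up.
- press_hole (a point): Nominal centre of the hole's mouth in the post, 95 mm above the worktop; axes as for press. The hole is 13.4 mm square, 1.5 mm chamfer, level along y, right through the post (20 mm thick in y, 28 mm wide in x, its top 12 mm above the hole's axis). All else of the press stays 20 mm or more below the axis. This point belongs to the board, not to the post: see post_foot.
- post_foot (a point): Foot of the front post, where it enters its sleeve on the board. The post sits stiffly (about 60 N) but never quite true in the sleeve: the real hole is up to 4 mm above or below press_hole and up to 4 mm to either side in x, by amounts not measured. Feel for it: a nose that meets an edge of the hole is pushed away from that edge; shift the pin that way and its taper enters.
- glass_1: clear drinking glass, 81 mm wide, 93 mm tall, origin under its centre; leave it
- tin_1: squat food tin, 75 mm wide, 58 mm tall, origin under its centre; leave it
- mug_1: green and white mug, 78 mm wide, 101 mm tall, origin under its centre; leave it
- spice_jar_2: slim spice jar with a dark cap, 41 mm wide, 105 mm tall, origin under its centre; leave it

How it is judged (in metres and radians):
On the way:
1. the pin is fully home in the hole while its ring is still raised (y of pin_grip in the frame of press_hole between -0.0255 and -0.018 m and x of pin_grip in the frame of press_hole between -0.009 and 0.009 m and z of pin_grip in the frame of press_hole between -0.01 and 0.01 m and angle between the y axis of pin_grip and the y axis of press_hole, either way round below 0.2 rad and value of joint ring above 0.4 rad), for 0.2 s.
At the end, for the whole second after the job is handed in: The pin is through the post's cross hole along the press's y axis (within 0.2 rad and 9 mm sideways, 10 mm in height of the nominal hole), its flange within 2.5 mm of the post, at rest, and the ring is snapped under the nose (ring angle below -0.08 rad) (y of pin_grip in the frame of press_hole between -0.0255 and -0.018 m and x of pin_grip in the frame of press_hole between -0.009 and 0.009 m and z of pin_grip in the frame of press_hole between -0.01 and 0.01 m and angle between the y axis of pin_grip and the y axis of press_hole, either way round below 0.2 rad and value of joint ring below -0.08 rad and linear speed of pin below 0.02 m/s); the robot touches nothing.
It fails at once if the linchpin or its ring is forced against the press (over 20 N) (contact force between pin and press above 20 N).
It fails at once if the glass_1 is moved by over 3 cm (distance of glass_1 from where it was at the start of the episode above 0.03 m).
It fails at once if the tin_1 is moved by over 3 cm (distance of tin_1 from where it was at the start of the episode above 0.03 m).
It fails at once if the mug_1 is moved by over 3 cm (distance of mug_1 from where it was at the start of the episode above 0.03 m).
It fails at once if the spice_jar_2 is moved by over 3 cm (distance of spice_jar_2 from where it was at the start of the episode above 0.03 m).
It also fails if it takes over 70 s, if anything falls off the work surface, if the arm or the gripper's body presses on something with over 40 N, if the wrist force passes 120 N, or if a joint passes its speed limit or range.

## Working session

There is one attempt and no reset: what is moved stays moved. The work goes in short steps, Python scripts to look and compute and a tool call to move; the robot and the scene stay as the last step left them, time stands still between calls to the robot, and variables do not carry over. Pictures are saved under pics/ and viewed, at most 10 in all, crops included, and the job is handed in when it is done.

Besides the shell and the picture viewer there is one more tool, called as name(argument=value, ...), one argument or row to a line, values as JSON. play_rows: Moves the arm, as the interface text tells. Its arguments: {"type":"object","properties":{"moves":{"type":"array"},"force":{"type":"number"}},"required":["moves"]}

```bash
mkdir -p pics; cat > h.py <<'E'
import numpy as np, cv2
from bench import ctrl, eyes
def cal(n):
    c=eyes.get_calibration(n);R=cv2.Rodrigues(np.array(c["rvec"],float))[0]
    return np.array(c["K"],float),R,np.array(c["tvec"],float).ravel()
def ray(n,uv,c=None):
    K,R,t=c or cal(n);x=(uv[0]-K[0,2])/K[0,0];y=(uv[1]-K[1,2])/K[1,1]
    if n=="wrist":
        r=np.hypot(x,y);s=np.sin(r)/r if r>1e-9 else 1;d=np.array([x*s,y*s,np.cos(r)])
    else: d=np.array([x,y,1.])
    return -R.T@t, R.T@d/np.linalg.norm(d)
def atz(n,uv,z,c=None):
    o,d=ray(n,uv,c);return o+d*(z-o[2])/d[2]
def proj(n,P,c=None):
    K,R,t=c or cal(n);p=R@np.array(P,float)+t
    if n=="wrist":
        r=np.hypot(p[0],p[1]);th=np.arctan2(r,p[2]);x,y=p[:2]/r*th
    else: x,y=p[:2]/p[2]
    return np.array([K[0,0]*x+K[0,2],K[1,1]*y+K[1,2]])
def tri(obs):
    A=np.zeros((3,3));b=np.zeros(3)
    for o,d in obs:
        M=np.eye(3)-np.outer(d,d);A+=M;b+=M@o
    return np.linalg.solve(A,b)
E
python3 - <<'E'
from h import *
for n in ["scene","top","wrist"]:
    im=eyes.get_image(n);cv2.imwrite(f"pics/{n}0.png",im[:,:,::-1])
    K,R,t=cal(n);print(n,K[0,0],K[0,2],K[1,2],(-R.T@t).round(),R[2].round(2))
    if n!="wrist":
        for l in ["pin","ring","press","pin_grip","pin_nose","ring_tab","press_hole","post_foot","glass_1","tin_1","mug_1","spice_jar_2"]:
            try:r=eyes.spot_in(n,l)
            except Exception as e:print(l,e);continue
            print(l,[(np.round(q["extent"]).tolist(),round(q["p"],2)) for q in r[:2]])
print(ctrl.grip_point_offset,ctrl.sense())
E
python3 -c "
import cv2,numpy as np
cv2.imwrite('pics/a.png',cv2.imread('pics/scene0.png'))"
```

```text
scene 544.9717298226913 269.8978662717341 207.2993836560051 [ 220. -973. 1434.] [ 0.19  0.56 -0.8 ]
pin [([265.0, 266.0, 11.0, 19.0], 0.54)]
ring [([264.0, 248.0, 6.0, 4.0], 0.51)]
press [([265.0, 196.0, 66.0, 45.0], 0.82)]
pin_grip [([265.0, 261.0, 10.0, 29.0], 0.63)]
pin_nose [([265.0, 260.0, 13.0, 31.0], 0.7), ([342.0, 296.0, 30.0, 38.0], 0.48)]
ring_tab [([266.0, 256.0, 18.0, 18.0], 0.56)]
press_hole [([269.0, 196.0, 68.0, 43.0], 0.88)]
post_foot [([267.0, 196.0, 64.0, 50.0], 0.97)]
glass_1 [([342.0, 295.0, 29.0, 37.0], 0.94)]
tin_1 [([311.0, 255.0, 25.0, 29.0], 0.68)]
mug_1 [([284.0, 343.0, 46.0, 43.0], 0.79)]
spice_jar_2 [([222.0, 138.0, 13.0, 30.0], 0.56)]
top 464.34144930878733 285.29345868000354 206.37188010067757 [ 438.  -39. 1318.] [ 0.07 -0.02 -1.  ]
pin [([325.0, 224.0, 26.0, 18.0], 0.46)]
ring [([311.0, 223.0, 3.0, 6.0], 0.51)]
press [([240.0, 197.0, 46.0, 70.0], 0.77)]
pin_grip [([323.0, 224.0, 27.0, 9.0], 0.65)]
pin_nose [([323.0, 225.0, 27.0, 12.0], 0.7)]
ring_tab [([239.0, 196.0, 53.0, 74.0], 0.43), ([393.0, 166.0, 36.0, 31.0], 0.27)]
press_hole [([239.0, 195.0, 43.
[... 599 characters left out ...]
618513e-03,  1.25145179e-04,  4.94174802e-04,
        8.29789449e-04,  6.08063209e-05, -7.44717916e-04]), 'joint_efforts': array([-4.39891910e-04, -5.69362700e+01, -5.81060708e+00, -2.81328607e+01,
        1.28113374e-02,  2.03035779e-03,  2.28493491e-05]), 'eef_pos': array([ 167.00942722, -628.1650109 ,  197.78899963]), 'orientation': array([[ 9.66428542e-01,  2.56935543e-01,  1.74478104e-05],
       [ 2.56935543e-01, -9.66428542e-01,  2.03475464e-05],
       [ 2.20900698e-05, -1.51814870e-05, -1.00000000e+00]]), 'wrist_force': array([-0.31726153, -1.0058278 , -0.81227942]), 'wrist_torque': array([-0.00319901,  0.04306195,  0.00517535]), 'grasp_force': 0.0, 'grip_width': 0.9996884179779935}
```

View pics/scene0.png

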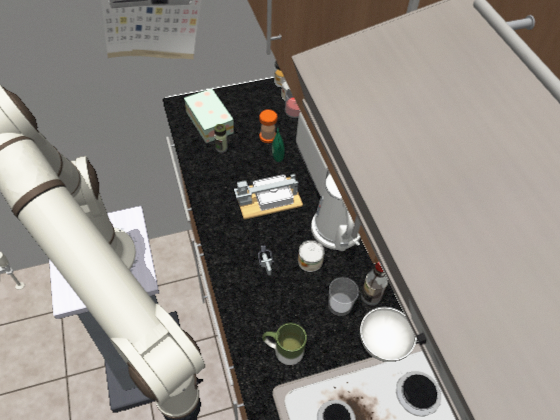

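View pics/top0.png

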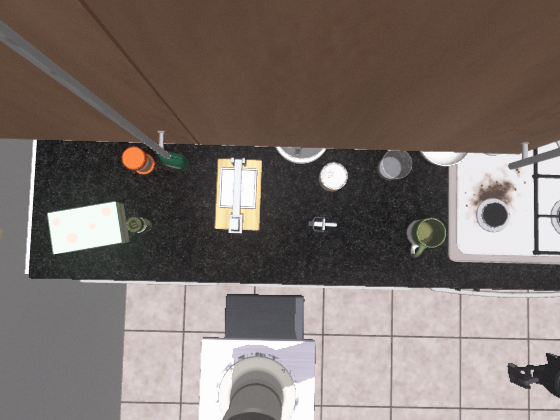

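The scene shows the press around (268,196) and the pin at (265,260). In the top view the pin is at (322,224), with its nose pointing left toward the press (+y). The post is at (236,225).

```bash
python3 - <<'E'
from h import *
for uv,z in [((311,224),16),((337,225),32),((322,224),20),((236,225),107),((239,197),10),((427,237),100),((333,177),58),((394,165),90),((138,225),100)]: print(uv,atz("top",uv,z).round(1))
print("scene",atz("scene",(265,262),20).round(1), atz("scene",(242,187),107).round(1))
im=cv2.imread("pics/top0.png");a=im[150:250,200:350];cv2.imwrite("pics/c1.png",cv2.resize(a,None,fx=5,fy=5,interpolation=cv2.INTER_CUBIC))
E
```

```text
(311, 224) [ 475.7 -141.2   16. ]
(337, 225) [ 474.3 -212.2   32. ]
(322, 224) [ 476.4 -171.7   20. ]
(236, 225) [465.3  61.2 107. ]
(239, 197) [546.5  63.3  10. ]
(427, 237) [ 447.1 -441.5  100. ]
(333, 177) [ 604.6 -195.3   58. ]
(394, 165) [ 637.5 -354.6   90. ]
(138, 225) [458.7 316.1 100. ]
scene [ 472.5 -172.6   20. ] [465.2  56.8 107. ]
```

View pics/c1.png

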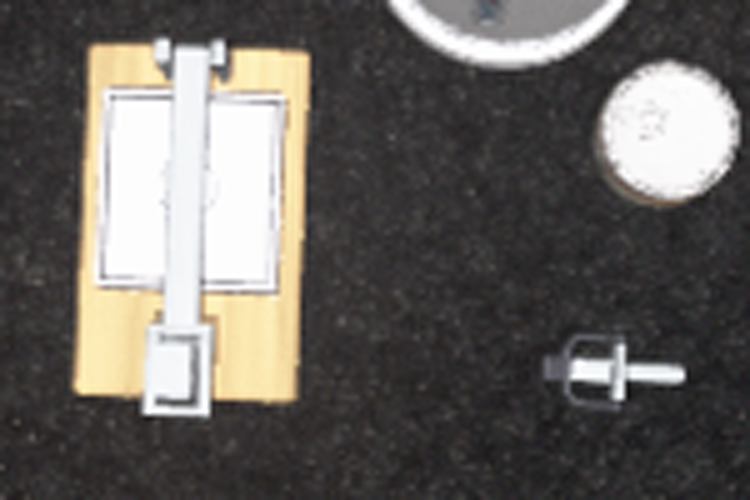

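The ring and nose point to +y, and the tab is toward −y. The post stands at the board's near end. Moving above the pin.

play_rows(
  moves=[
    {"xyz": [205,-172,15],"angular": [0,0,-37],"grip": -1},
    {"xyz": [205,-172,15],"angular": [0,0,-37],"grip": -1},
    {"xyz": [205,-172,15],"angular": [0,0,-37],"grip": -1},
    {"xyz": [205,-172,15],"angular": [0,0,-37],"grip": -1},
    {"xyz": [205,-172,15],"angular": [0,0,-37],"grip": -1},
    {"xyz": [205,-172,15],"angular": [0,0,-37],"grip": -1},
    {"xyz": [410,-344,38],"angular": [0,0,-75],"grip": -1},
    {"xyz": [410,-344,38],"angular": [0,0,-75],"grip": -1},
    {"xyz": [410,-344,38],"angular": [0,0,-75],"grip": -1},
    {"xyz": [410,-344,38],"angular": [0,0,-75],"grip": -1},
    {"xyz": [410,-344,38],"angular": [0,0,-75],"grip": -1},
    {"xyz": [410,-344,38],"angular": [0,0,-75],"grip": -1},
  ],
)

```text
clock: 2.35
eef_pos: [454.8, -218.8, 163.1]
orientation: [[-0.004, 1.0, 0.001], [1.0, 0.004, -0.001], [-0.001, 0.001, -1.0]]
wrist_force: [0.7, -0.8, -0.2]
grip_width: 1.0
grasp_force: 0.0
```

play_rows(
  moves=[
    {"xyz": [25,20,0],"angular": [0,0,0],"grip": -1},
    {"xyz": [25,20,0],"angular": [0,0,0],"grip": -1},
    {"xyz": [25,20,0],"angular": [0,0,0],"grip": -1},
    {"xyz": [25,20,0],"angular": [0,0,0],"grip": -1},
  ],
)

```text
clock: 2.68
eef_pos: [473.7, -195.8, 162.8]
orientation: [[0.002, 1.0, -0.0], [1.0, -0.002, -0.001], [-0.001, -0.0, -1.0]]
wrist_force: [-0.4, 0.1, 0.0]
grip_width: 1.0
grasp_force: 0.0
```

```bash
python3 - <<'E'
from h import *
s=ctrl.sense();print(s["eef_pos"].round(1),s["orientation"].round(4).tolist())
c=cal("wrist");np.save("c1.npy",np.array([*c[0].ravel(),*c[1].ravel(),*c[2]]))
im=eyes.get_image("wrist");cv2.imwrite("pics/w1.png",im[:,:,::-1])
for l in ["pin","pin_nose","ring"]:
    print(l,[(np.round(q["extent"],1).tolist(),round(q["p"],2)) for q in eyes.spot_in("wrist",l)[:2]])
print(proj("wrist",(475,-190,16),c),proj("wrist",(475,-140,16),c))
cv2.imwrite("pics/w1b.png",cv2.resize(im[:,:,::-1],(800,600),interpolation=cv2.INTER_CUBIC))
E
```

```text
[ 473.7 -195.8  162.8] [[0.0018, 1.0, -0.0005], [1.0, -0.0018, -0.0006], [-0.0006, -0.0005, -1.0]]
pin [([286.0, 163.1, 47.7, 81.2], 0.86), ([407.2, 5.0, 84.6, 10.0], 0.48)]
pin_nose [([285.8, 162.1, 37.2, 83.6], 0.71), ([405.8, 8.7, 84.7, 17.4], 0.25)]
ring [([286.9, 142.9, 43.5, 40.9], 0.68)]
[282.35543467 183.03267062] [282.35776098 133.69003953]
```

View pics/w1b.png

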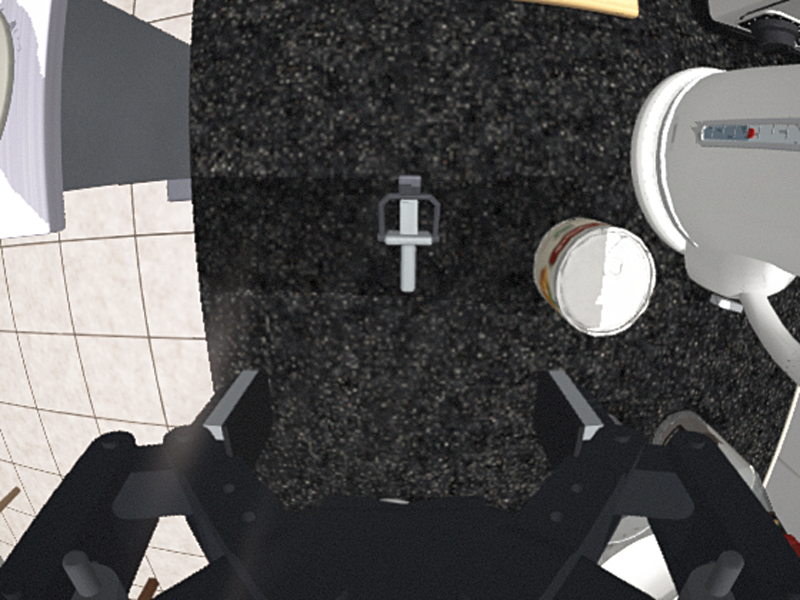

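The pin's tail end is at (408,291) and its flange at (408,239), with the ring straddling up to row 195. The tab axis is vertical in the image, so there's almost no yaw.

```bash
python3 - <<'E'
from h import *
for uv in [(408,291),(408,243),(408.5,236),(386,240),(431,240)]:print(uv,atz("wrist",np.array(uv)*.7,32).round(1))
im=cv2.imread("pics/w1.png");a=im[115:210,245:325]
g=cv2.cvtColor(a,cv2.COLOR_BGR2GRAY)
cv2.imwrite("pics/w1c.png",cv2.resize(a,None,fx=6,fy=6,interpolation=cv2.INTER_CUBIC))
for r in [172,176,180,184,188,192,196,200]:
    row=cv2.cvtColor(im,cv2.COLOR_BGR2GRAY)[r-0,272:300].astype(float);b=np.clip(row-100,0,None);print(r,round((b*np.arange(272,300)).sum()/b.sum(),2),end=' ')
    print(atz("wrist",((b*np.arange(272,300)).sum()/b.sum(),r),32).round(1))
E
```

```text
(408, 291) [ 477.6 -208.7   32. ]
(408, 243) [ 477.6 -175.4   32. ]
(408.5, 236) [ 477.9 -170.7   32. ]
(386, 240) [ 462.9 -173.3   32. ]
(431, 240) [ 493.  -173.4   32. ]
172 285.49 [ 477.5 -177.3   32. ]
176 285.46 [ 477.5 -181.2   32. ]
180 285.46 [ 477.5 -185.1   32. ]
184 285.48 [ 477.5 -189.    32. ]
188 285.35 [ 477.3 -193.    32. ]
192 285.33 [ 477.3 -196.9   32. ]
196 285.33 [ 477.3 -200.9   32. ]
200 285.25 [ 477.2 -204.9   32. ]
```

View pics/w1c.png

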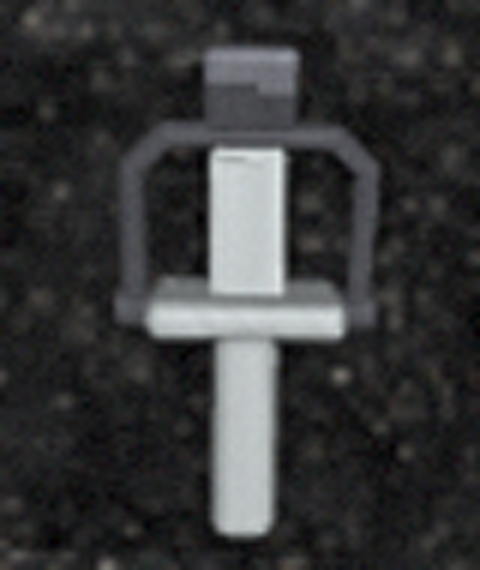

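play_rows(
  moves=[
    {"xyz": [3,3.7,35],"angular": [0,0,0],"grip": -1},
    {"xyz": [3,3.7,70],"angular": [0,0,0],"grip": -1},
    {"xyz": [3,3.7,100],"angular": [0,0,0],"grip": -1},
    {"xyz": [3,3.7,125],"angular": [0,0,0],"grip": -1},
    {"xyz": [3,3.7,140],"angular": [0,0,0],"grip": -1},
    {"xyz": [3,3.7,140],"angular": [0,0,0],"grip": -1},
    {"xyz": [3,3.7,140],"angular": [0,0,0],"grip": -1},
  ],
)

```text
clock: 3.47
eef_pos: [476.8, -192.7, 22.5]
orientation: [[0.003, 1.0, -0.002], [1.0, -0.003, 0.001], [0.001, -0.002, -1.0]]
wrist_force: [0.9, -0.4, 0.8]
grip_width: 0.997
grasp_force: 0.0
```

```bash
python3 - <<'E'
from h import *
s=ctrl.sense();print(s["eef_pos"].round(1),s["orientation"].round(4).tolist())
im=eyes.get_image("wrist");cv2.imwrite("pics/w2.png",cv2.resize(im[:,:,::-1],(800,600)))
E
```

```text
[ 476.8 -192.7   22.5] [[0.0032, 1.0, -0.0015], [1.0, -0.0032, 0.0008], [0.0008, -0.0015, -1.0]]
```

View pics/w2.png

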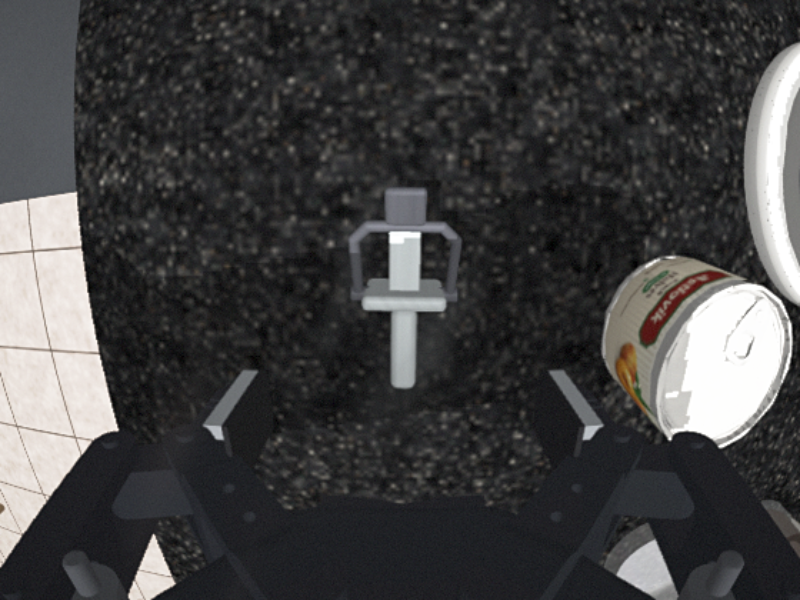

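The pin is centred between the fingers (column 403). Descend and close.

play_rows(
  moves=[
    {"xyz": [-0.3,0.5,10],"angular": [0,0,0],"grip": -1},
    {"xyz": [-0.3,0.5,19],"angular": [0,0,0],"grip": -1},
    {"xyz": [-0.3,0.5,19],"angular": [0,0,0],"grip": 0.5},
    {"xyz": [-0.3,0.5,19],"angular": [0,0,0],"grip": 1},
    {"xyz": [-0.3,0.5,19],"angular": [0,0,0],"grip": 1},
    {"xyz": [-0.3,0.5,19],"angular": [0,0,0],"grip": 1},
    {"xyz": [-0.3,0.5,19],"angular": [0,0,0],"grip": 1},
    {"xyz": [-0.3,0.5,19],"angular": [0,0,0],"grip": 1},
    {"xyz": [-0.3,0.5,19],"angular": [0,0,0],"grip": 1},
    {"xyz": [-0.3,0.5,19],"angular": [0,0,0],"grip": 1},
  ],
  force=50,
)

```text
clock: 4.35
eef_pos: [478.2, -192.6, 4.0]
orientation: [[0.002, 1.0, 0.0], [1.0, -0.002, -0.0], [-0.0, 0.0, -1.0]]
wrist_force: [-0.9, 0.7, -0.5]
grip_width: -0.001
grasp_force: 0.0
```

```bash
python3 - <<'E'
from h import *
s=ctrl.sense();print(s["eef_pos"].round(1),s["grip_width"],s["grasp_force"]);print(proj("wrist",s["eef_pos"])/.7)
im=eyes.get_image("wrist");a=cv2.resize(im[:,:,::-1],(800,600))
im=eyes.get_image("top");b=cv2.resize(im[170:260,200:380,::-1],(800,400),interpolation=cv2.INTER_CUBIC)
cv2.imwrite("pics/w3.png",cv2.resize(np.vstack([a,b]),(480,600),interpolation=cv2.INTER_AREA))
E
```

```text
[ 478.2 -192.6    4. ] -0.0011677594012668353 0.0
[400.54776432 344.73709723]
```

View pics/w3.png

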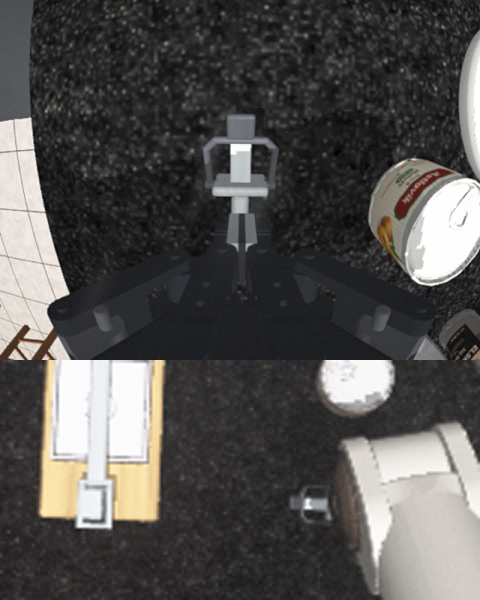

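```bash
python3 - <<'E'
from h import *
im=eyes.get_image("wrist");cv2.imwrite("pics/w4.png",cv2.resize(im[195:295,240:325,::-1],None,fx=6,fy=6,interpolation=cv2.INTER_CUBIC))
for z in (4,22,32,36):print(z,[ (proj("wrist",(478,y,z)).round(0)).tolist() for y in (-209,-203.6,-181.6,-175)])
print(eyes.spot_in("wrist","pin")[:1])
E
```

```text
4 [[280.0, 267.0], [280.0, 259.0], [280.0, 224.0], [280.0, 213.0]]
22 [[280.0, 281.0], [280.0, 272.0], [280.0, 234.0], [280.0, 222.0]]
32 [[280.0, 290.0], [280.0, 281.0], [280.0, 241.0], [280.0, 229.0]]
36 [[280.0, 294.0], [280.0, 284.0], [280.0, 244.0], [280.0, 231.0]]
[{'extent': [280.1, 190.4, 92.8, 115.3], 'p': 0.96}]
```

View pics/w4.png

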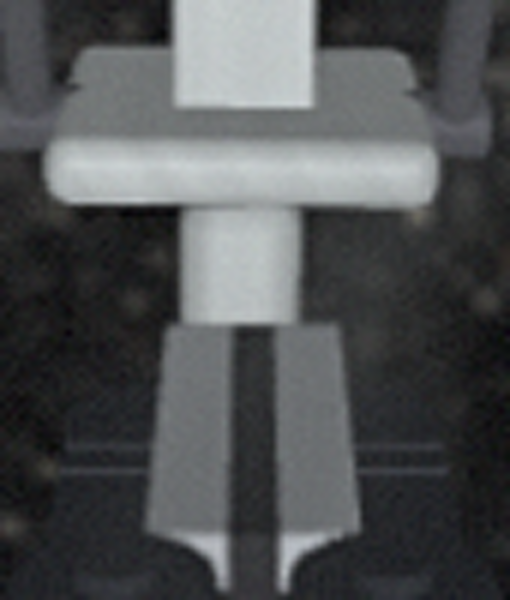

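The gripper reads shut with no force, and the crop shows the fingertips lying over the tab (tip edge at crop row 325). So the tips seem higher than reported. I'll move aside and feel for the worktop to check the TCP height.

play_rows(
  moves=[
    {"xyz": [0,0,-20],"angular": [0,0,0],"grip": 1},
    {"xyz": [-30,0,-20],"angular": [0,0,0],"grip": 1},
    {"xyz": [-60,0,-20],"angular": [0,0,0],"grip": 1},
    {"xyz": [-60,0,-10],"angular": [0,0,0],"grip": 1},
    {"xyz": [-60,0,0],"angular": [0,0,0],"grip": 1},
    {"xyz": [-60,0,0],"angular": [0,0,0],"grip": 1},
  ],
)

```text
clock: 5.05
eef_pos: [476.3, -251.8, 1.9]
orientation: [[0.003, 1.0, -0.003], [1.0, -0.003, 0.002], [0.002, -0.003, -1.0]]
wrist_force: [0.9, -0.2, -0.1]
grip_width: -0.001
grasp_force: 0.0
```

```bash
python3 - <<'E'
from h import *
s=ctrl.sense();print(s["eef_pos"].round(1),s["wrist_force"].round(1))
im=eyes.get_image("wrist");print(eyes.spot_in("wrist","pin")[:1])
print(proj("wrist",(477.5,-209,32)),proj("wrist",(477.5,-175,32)))
im2=eyes.get_image("scene");c=proj("scene",s["eef_pos"]).astype(int);print(c)
a=cv2.resize(im[:,:,::-1],(560,420));b=im2[:,:,::-1].copy();cv2.circle(b,tuple(map(int,c)),2,(0,0,255),-1);b=cv2.resize(b[190:330,190:330],(240,240),interpolation=cv2.INTER_CUBIC)
o=np.zeros((420,800,3),np.uint8);o[:,:560]=a;o[:240,560:]=b;cv2.imwrite("pics/w5.png",o)
E
```

```text
[ 476.3 -251.8    1.9] [ 0.9 -0.2 -0.1]
[{'extent': [283.4, 89.5, 94.7, 175.9], 'p': 0.7}]
[280.07499797 179.81159908] [280.12957371 106.20479894]
[273 287]
```

View pics/w5.png

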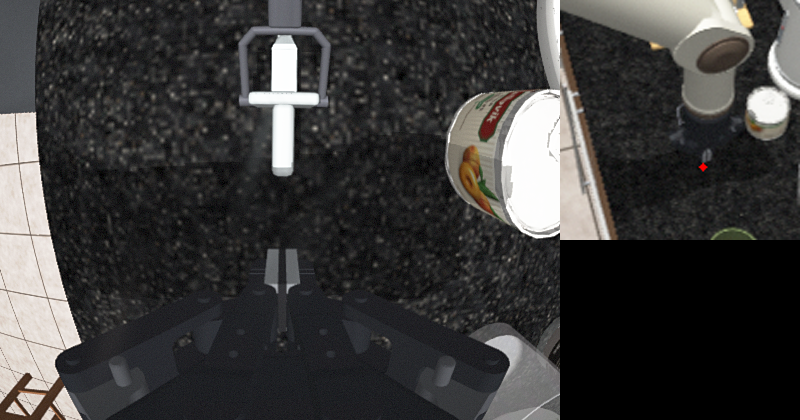

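The scene view shows the fingertip well above the projected TCP (red dot), so the reported height is off by roughly 30 mm. Next I'll descend slowly to touch the worktop.

play_rows(
  moves=[
    {"xyz": [0,0,2],"angular": [0,0,0],"grip": 1},
    {"xyz": [0,0,4],"angular": [0,0,0],"grip": 1},
    {"xyz": [0,0,6],"angular": [0,0,0],"grip": 1},
    {"xyz": [0,0,6],"angular": [0,0,0],"grip": 1},
  ],
)

```text
clock: 5.53
eef_pos: [477.9, -252.3, -2.3]
orientation: [[0.002, 1.0, -0.0], [1.0, -0.002, 0.0], [0.0, -0.0, -1.0]]
wrist_force: [0.1, -0.4, -0.5]
grip_width: 0.0
grasp_force: 0.0
```

play_rows(
  moves=[
    {"xyz": [0,0,3],"angular": [0,0,0],"grip": 1},
    {"xyz": [0,0,6],"angular": [0,0,0],"grip": 1},
    {"xyz": [0,0,9],"angular": [0,0,0],"grip": 1},
    {"xyz": [0,0,12],"angular": [0,0,0],"grip": 1},
    {"xyz": [0,0,14],"angular": [0,0,0],"grip": 1},
    {"xyz": [0,0,14],"angular": [0,0,0],"grip": 1},
  ],
)

```text
clock: 6.03
eef_pos: [477.6, -252.4, -16.7]
orientation: [[0.002, 1.0, -0.001], [1.0, -0.002, 0.001], [0.001, -0.001, -1.0]]
wrist_force: [0.8, 0.3, 0.8]
grip_width: -0.001
grasp_force: 0.0
```

```bash
python3 - <<'E'
from h import *
for i in range(2):
    im=eyes.get_image("wrist");s=ctrl.sense();print(s["eef_pos"].round(1),s["wrist_force"].round(1))
print(s["q"].round(3))
g=cv2.cvtColor(im,cv2.COLOR_RGB2GRAY).astype(int);print([g[r,266:298].mean().round() for r in range(230,300,4)])
E
```

```text
[ 477.8 -252.4  -16.5] [ 1.  -0.4  0.7]
[ 478.  -252.5  -16.3] [ 0.1 -1.3 -0.3]
[ 0.952  0.691 -0.658  1.952  0.636  0.716 -0.095]
[np.float64(28.0), np.float64(28.0), np.float64(30.0), np.float64(27.0), np.float64(27.0), np.float64(89.0), np.float64(88.0), np.float64(90.0), np.float64(91.0), np.float64(90.0), np.float64(90.0), np.float64(89.0), np.float64(89.0), np.float64(86.0), np.float64(89.0), np.float64(58.0), np.float64(41.0), np.float64(42.0)]
```

play_rows(
  moves=[
    {"xyz": [0,0,2],"angular": [0,0,0],"grip": 1},
    {"xyz": [0,0,4],"angular": [0,0,0],"grip": 1},
    {"xyz": [0,0,6],"angular": [0,0,0],"grip": 1},
    {"xyz": [0,0,8],"angular": [0,0,0],"grip": 1},
    {"xyz": [0,0,8],"angular": [0,0,0],"grip": 1},
  ],
)

```text
clock: 6.55
eef_pos: [477.7, -252.4, -24.6]
orientation: [[0.002, 1.0, -0.001], [1.0, -0.002, 0.0], [0.0, -0.001, -1.0]]
wrist_force: [0.1, 0.2, 0.5]
grip_width: -0.002
grasp_force: 0.0
```

play_rows(
  moves=[
    {"xyz": [0,0,1],"angular": [0,0,0],"grip": 1},
    {"xyz": [0,0,2],"angular": [0,0,0],"grip": 1},
    {"xyz": [0,0,3],"angular": [0,0,0],"grip": 1},
    {"xyz": [0,0,3],"angular": [0,0,0],"grip": 1},
  ],
)

```text
clock: 6.88
eef_pos: [477.9, -252.5, -27.3]
orientation: [[0.002, 1.0, -0.0], [1.0, -0.002, 0.0], [0.0, -0.0, -1.0]]
wrist_force: [-0.3, -0.3, 0.5]
grip_width: 0.0
grasp_force: 0.0
```

play_rows(
  moves=[
    {"xyz": [0,0,1],"angular": [0,0,0],"grip": 1},
    {"xyz": [0,0,2],"angular": [0,0,0],"grip": 1},
    {"xyz": [0,0,3],"angular": [0,0,0],"grip": 1},
    {"xyz": [0,0,3],"angular": [0,0,0],"grip": 1},
  ],
)

```text
clock: 7.22
eef_pos: [477.9, -252.5, -30.3]
orientation: [[0.002, 1.0, -0.0], [1.0, -0.002, 0.0], [0.0, -0.0, -1.0]]
wrist_force: [0.1, -0.3, -0.3]
grip_width: -0.002
grasp_force: 0.0
```

play_rows(
  moves=[
    {"xyz": [0,0,1],"angular": [0,0,0],"grip": 1},
    {"xyz": [0,0,2],"angular": [0,0,0],"grip": 1},
    {"xyz": [0,0,2],"angular": [0,0,0],"grip": 1},
  ],
)

```text
clock: 7.47
eef_pos: [477.9, -252.5, -32.3]
orientation: [[0.002, 1.0, -0.0], [1.0, -0.002, 0.0], [0.0, -0.0, -1.0]]
wrist_force: [0.4, -0.2, -0.1]
grip_width: -0.003
grasp_force: 0.0
```

play_rows(
  moves=[
    {"xyz": [0,0,1],"angular": [0,0,0],"grip": 1},
    {"xyz": [0,0,2],"angular": [0,0,0],"grip": 1},
    {"xyz": [0,0,2],"angular": [0,0,0],"grip": 1},
  ],
)

```text
clock: 7.72
eef_pos: [478.1, -252.6, -33.4]
orientation: [[0.002, 1.0, -0.0], [1.0, -0.002, -0.001], [-0.001, -0.0, -1.0]]
wrist_force: [-2.6, 0.6, 9.3]
grip_width: -0.003
grasp_force: 4.3
```

The worktop is touched at a reported z of −33.2, so the true tip is the reported z plus 33.2. Now I'll lift, open, go back over the tab, descend to −30 and grip.

play_rows(
  moves=[
    {"xyz": [0,0,-25],"angular": [0,0,0],"grip": -1},
    {"xyz": [0,0,-50],"angular": [0,0,0],"grip": -1},
    {"xyz": [0,0,-50],"angular": [0,0,0],"grip": -1},
    {"xyz": [0,0,-50],"angular": [0,0,0],"grip": -1},
    {"xyz": [0,0,-50],"angular": [0,0,0],"grip": -1},
    {"xyz": [30,-0.3,-50],"angular": [0,0,0],"grip": -1},
    {"xyz": [59.5,-0.3,-50],"angular": [0,0,0],"grip": -1},
    {"xyz": [59.5,-0.3,-50],"angular": [0,0,0],"grip": -1},
    {"xyz": [59.5,-0.3,-30],"angular": [0,0,0],"grip": -1},
    {"xyz": [59.5,-0.3,-15],"angular": [0,0,0],"grip": -1},
    {"xyz": [59.5,-0.3,-4],"angular": [0,0,0],"grip": -1},
    {"xyz": [59.5,-0.3,-4],"angular": [0,0,0],"grip": -1},
  ],
)

```text
clock: 8.72
eef_pos: [475.3, -192.2, -32.9]
orientation: [[0.002, 1.0, -0.005], [1.0, -0.002, 0.002], [0.002, -0.005, -1.0]]
wrist_force: [-0.5, -0.4, -0.8]
grip_width: 0.999
grasp_force: 0.0
```

play_rows(
  moves=[
    {"xyz": [0,0,0],"angular": [0,0,0],"grip": 0.5},
    {"xyz": [0,0,0],"angular": [0,0,0],"grip": 1},
    {"xyz": [0,0,0],"angular": [0,0,0],"grip": 1},
    {"xyz": [0,0,0],"angular": [0,0,0],"grip": 1},
    {"xyz": [0,0,0],"angular": [0,0,0],"grip": 1},
    {"xyz": [0,0,0],"angular": [0,0,0],"grip": 1},
    {"xyz": [0,0,0],"angular": [0,0,0],"grip": 1},
    {"xyz": [0,0,0],"angular": [0,0,0],"grip": 1},
  ],
  force=60,
)

```text
clock: 9.38
eef_pos: [478.2, -193.4, -29.6]
orientation: [[0.002, 1.0, 0.001], [1.0, -0.002, -0.001], [-0.001, 0.001, -1.0]]
wrist_force: [-1.7, -1.1, 5.7]
grip_width: 0.107
grasp_force: 58.9
```

Gripped, with an opening of about 9–10 mm. Lift and move to just in front of the post.

play_rows(
  moves=[
    {"xyz": [0,0,-10],"angular": [0,0,0],"grip": 1},
    {"xyz": [0,0,-30],"angular": [0,0,0],"grip": 1},
    {"xyz": [0,0,-55],"angular": [0,0,0],"grip": 1},
    {"xyz": [20,-3,-80],"angular": [0,0,0],"grip": 1},
    {"xyz": [50,-6,-100],"angular": [0,0,0],"grip": 1},
    {"xyz": [80,-10,-110],"angular": [0,0,0],"grip": 1},
    {"xyz": [110,-13,-110],"angular": [0,0,0],"grip": 1},
    {"xyz": [135,-13,-110],"angular": [0,0,0],"grip": 1},
    {"xyz": [148,-13,-110],"angular": [0,0,0],"grip": 1},
    {"xyz": [148,-13,-110],"angular": [0,0,0],"grip": 1},
    {"xyz": [148,-13,-110],"angular": [0,0,0],"grip": 1},
  ],
)

```text
clock: 10.3
eef_pos: [465.0, -44.6, 80.2]
orientation: [[-0.0, 1.0, 0.0], [1.0, 0.0, -0.001], [-0.001, 0.0, -1.0]]
wrist_force: [-0.1, 0.6, -1.6]
grip_width: 0.111
grasp_force: 58.5
```

```bash
python3 - <<'E'
from h import *
im=eyes.get_image("wrist");s=ctrl.sense();print(s["eef_pos"].round(1),s["orientation"].round(3).tolist(),s["wrist_force"].round(2),s["wrist_torque"].round(3))
cv2.imwrite("pics/w6.png",im[:,:,::-1])
print("cam",(-cal("wrist")[1].T@cal("wrist")[2]).round(1))
print("expected post top corners",[proj("wrist",(465+a,61+b,107)).round().tolist() for a in(-14,14) for b in(-10,10)])
print("nose exp",proj("wrist",(465,s["eef_pos"][1]+57,s["eef_pos"][2]+45.6)))
o=cv2.resize(im[20:320,100:500,::-1],(800,600),interpolation=cv2.INTER_CUBIC);cv2.imwrite("pics/w6b.png",o)
E
```

```text
[465.  -45.7  80. ] [[0.002, 1.0, -0.0], [1.0, -0.002, -0.001], [-0.001, -0.0, -1.0]] [-0.02 -0.86 -1.68] [ 0.019 -0.03  -0.019]
cam [465.8  23.9 257.5]
expected post top corners [[249.0, 62.0], [250.0, 22.0], [311.0, 62.0], [310.0, 22.0]]
nose exp [279.7318436  150.76888147]
```

View pics/w6b.png

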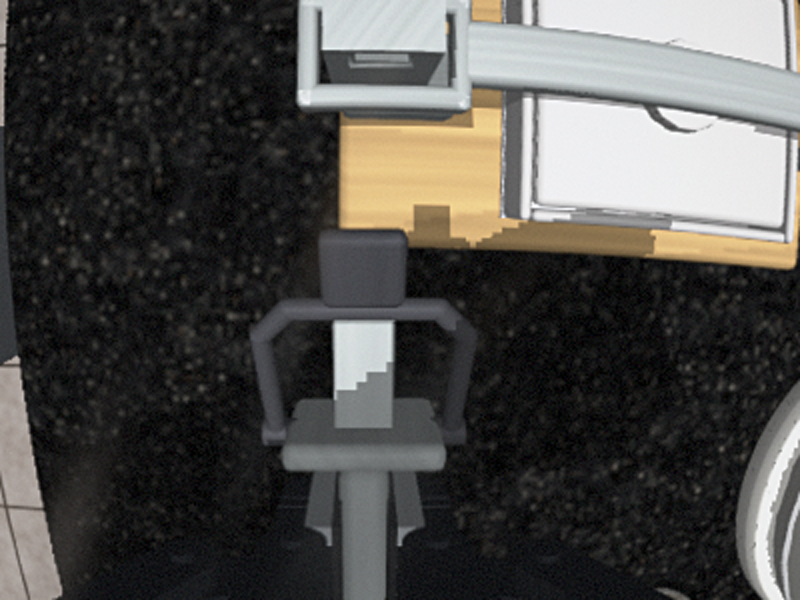

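The wrist view shows the post's top front edge from crop (322,50) to (445,50), with the hole under it around (380,59). The pin is straight in the grip and its ring is raised. I've used all my picture views, so I'll compute from here.

```bash
python3 - <<'E'
from h import *
f=lambda u,v:(100+u/2,20+v/2)
for n,uv,z in [("postL",(323,50),107),("postR",(445,50),107),("hole tl",(349,53),101),("hole tr",(411,53),101),("hole bl",(354,66),90),("hole br",(408,66),90),("boardBL",(340,229),12),("boardBR",(798,268),12),("slotfrontL",(305,97),72),("slotfrontR",(465,97),72),("nose?",(363,321),125.6-0),("flL",(285,470),142),("flR",(445,470),142),("shank tip",(335,320),131),("",(393,320),131),("flangefront",(365,398),142)]:
    print(n,atz("wrist",f(*uv),z).round(1))
im=cv2.cvtColor(cv2.imread("pics/w6.png"),cv2.COLOR_BGR2GRAY)
np.set_printoptions(linewidth=200)
print(im[36:66,255:328:3])
E
```

```text
postL [456.6  59.2 107. ]
postR [484.5  59.5 107. ]
hole tl [462.4  59.8 101. ]
hole tr [477.1  59.9 101. ]
hole bl [463.4  58.8  90. ]
hole br [477.1  58.9  90. ]
boardBL [457.   12.8  12. ]
boardBR [658.5   5.6  12. ]
slotfrontL [449.4  53.6  72. ]
slotfrontR [494.4  54.1  72. ]
nose? [465.7  -1.  125.6]
flL [450.6 -27.2 142. ]
flR [481.7 -27.2 142. ]
shank tip [4.602e+02 2.000e-01 1.310e+02]
 [4.716e+02 2.000e-01 1.310e+02]
flangefront [466.1 -12.5 142. ]
[[211 131 176 213 213 217 214 218 216 214 221 216 214 217 211 209 219 215 220 219 211 214 218  92 104]
 [208 133 182 212 215 215 217 220 217 217 218 216 216 217 211 213 218 216 221 216 213 215 218  72 106]
 [210 130 183 213 215 216 218 220 211 221 220 214 215 218 205 218 216 218 220 216 212 217 219  70 104]
 [210 133 181 213 219 217 217 217 211 221 218 216 217 213 210 218 214 219 219 212 214 217 222  73 106]
 [210 133 185 217 218 217 219 217 215 220 215 213 216 212 213 218 218 222 218 210 217 215 219  72 105]
 [208 132 187 217 217 213 220 215 221 223 219 215 218 211 212 218 218 221 218 212 216 217 219  75 104]
 [211 133 192 218 2
[... 1753 characters left out ...]
  73  72  72  72  74  73  77  74  74  76  72  70  68  64  72 109 140 137  76 174]
 [209 117  17  20  67  65  64  67  67  74  74  78  75  74  67  71  69  70  68  67 134 139 141  78 174]
 [207 117  40  38  74  72  67  72  73  70  73  71  69  69  71  66  63  61  66  65 141 142 142  72 175]
 [207 142 140 140 142 140 139 137 134 127 110 109 103 101  94  89  90  81  79  74 126 129 132  74 173]
 [205 173 175 178 178 176 180 180 177 176 175 174 174 172 172 172 167 171 164 155 150 144 135 109 174]
 [203 195 196 198 200 200 200 201 197 201 197 198 195 200 195 194 191 189 186 185 180 181 174 176 174]
 [218 210 210 211 215 212 211 212 212 210 208 210 208 210 210 208 209 208 203 204 202 199 200 194 191]]
```

```bash
python3 - <<'E'
from h import *
f=lambda u,v:(100+u/2,20+v/2)
for n,uv,z in [("fl front top",(365,443),141.6),("fl front bot",(365,398),109.6),("ring cross",(365,300),150),("barT1",(480,24),75),("barT2",(790,68),75),("barB1",(480,90),75),("barB2",(780,118),75),("lidBL",(540,210),50),("lidBR",(785,240),50),("barM",(480,85),75)]:
    print(n,atz("wrist",f(*uv),z).round(1))
for z in np.arange(84,112,2): print(z,proj("wrist",(470,59.3,z)).round(1)[1],end='; ')
print()
g=lambda u,v:(200+u/5,150+v/5)
P={k:atz("top",g(*uv),12) for k,uv in dict(bl=(75,396),tl=(90,46),tr=(308,50),br=(298,400)).items()}
for k in P:print(k,P[k].round(1))
print("yaw x-edges",[np.arctan2(*(P[b]-P[a])[[1,0]]) for a,b in (("bl","tl"),("br","tr"))],"y-edges",[np.arctan2(-(P[b]-P[a])[0],(P[b]-P[a])[1]) for a,b in(("br","bl"),("tr","tl"))])
print(sum(P.values())/4)
im=cv2.cvtColor(cv2.imread("pics/w6.png"),cv2.COLOR_BGR2GRAY)
for c in (205,215,225,235,245,260,280,300,320,340,360,380,400):
  pass
hsv=cv2.cvtColor(cv2.imread("pics/w6.png"),cv2.COLOR_BGR2HSV)
m=((hsv[...,0]>10)&(hsv[...,0]<25)&(hsv[...,1]>80)&(hsv[...,2]>60)).astype(np.uint8)
pts=[]
for c in range(275,495,4):
  if 295<c<440: pass
  r=np.where(m[:200,c])[0]
  if len(r): pts.append(atz("wrist",(c,r.max()+.5),12))
pts=np.array(pts);k=np.polyfit(pts[:,0],pts[:,1],1);print("front edge slope",k,np.abs(pts[:,1]-np.polyval(k,pts[:,0])).max())
E
```

```text
fl front top [466.1 -21.6 141.6]
fl front bot [466.2 -22.7 109.6]
ring cross [466.1   7.2 150. ]
barT1 [498.4  75.5  75. ]
barT2 [603.2  76.3  75. ]
barB1 [498.2  55.8  75. ]
barB2 [598.5  58.6  75. ]
lidBL [522.8  21.9  50. ]
lidBR [621.   18.4  50. ]
barM [498.2  57.3  75. ]
84 54.4; 86 53.6; 88 52.9; 90 52.1; 92 51.3; 94 50.5; 96 49.7; 98 48.8; 100 47.9; 102 47.1; 104 46.1; 106 45.2; 108 44.2; 110 43.3; 
bl [454.1 127.3  12. ]
tl [651.9 125.8  12. ]
tr [653.3   2.7  12. ]
br [455.1   2.5  12. ]
yaw x-edges [np.float64(-0.007153745698718072), np.float64(0.0008566561001667104)] y-edges [np.float64(0.008257673330731522), np.float64(0.011295201222518526)]
[553.59317918  64.58173998  12.        ]
front edge slope [-0.03344793 24.80980056] 4.055046604305458
```

```bash
python3 - <<'E'
from h import *
im=cv2.imread("pics/w6.png")
for c in (272,310,350,400,450,490): print(c,im[100:166:2,c].sum(1).tolist())
for P in [(457,2.5,12),(500,2.6,12),(650,2.7,12)]:print(P,proj("wrist",P).round(1))
s=ctrl.sense();print(s["eef_pos"].round(1))
for n in ("top","scene"):
    i2=eyes.get_image(n);cv2.imwrite(f"pics/{n}2.png",i2[:,:,::-1])
# top: board edges subpixel along rows and cols
t=cv2.imread("pics/top0.png").astype(int);b=(t[...,2]-t[...,0])
print("cols",b[200,210:268].tolist());print("cols row225",b[226,210:268].tolist());print("rows c245",b[150:240,250].tolist())
print("grey row222",t[222,225:248,1].tolist(),"row 227",t[227,225:248,1].tolist())
print("col236 grey",t[208:240,235,1].tolist())
E
```

```text
272 [500, 495, 521, 508, 488, 479, 504, 493, 496, 499, 509, 508, 508, 471, 465, 482, 520, 272, 185, 230, 276, 245, 234, 236, 227, 225, 234, 231, 223, 235, 221, 229, 219]
310 [558, 563, 572, 567, 557, 547, 548, 577, 565, 572, 589, 471, 356, 351, 336, 309, 302, 336, 332, 325, 268, 245, 56, 14, 25, 63, 89, 62, 47, 39, 33, 74, 35]
350 [443, 420, 455, 432, 396, 402, 338, 358, 369, 456, 460, 469, 522, 449, 507, 523, 516, 518, 411, 320, 329, 274, 210, 59, 46, 53, 47, 61, 59, 58, 70, 43, 48]
400 [715, 715, 715, 717, 716, 716, 719, 720, 716, 718, 722, 683, 396, 421, 427, 451, 327, 340, 330, 323, 349, 354, 302, 268, 82, 95, 86, 76, 87, 61, 34, 46, 17]
450 [710, 711, 712, 711, 713, 708, 711, 717, 713, 713, 713, 712, 714, 690, 585, 440, 629, 701, 508, 576, 563, 545, 542, 531, 456, 295, 66, 106, 106, 71, 1, 0, 54]
490 [702, 707, 702, 708, 703, 712, 706, 713, 716, 713, 714, 715, 719, 705, 710, 703, 558, 274, 453, 719, 596, 563, 549, 514, 519, 538, 464, 213, 65, 90, 105, 48, 56]
(457, 2.5, 12) [270.1 148.1]
(500, 2.6, 12) [326.9 148.3]
(650, 2.7, 12) [491.6 156.5]
[465.  -45.7  80. ]
cols [3, 4, 3,
[... 515 characters left out ...]
 65, 25, -2, -4, -1, -1, -1, -1, -1, -1, -1, -1, -1, -1, -1, -1, -1, -1, -1, -1, -1, -1, -1, -1, -1, -1, -1, -1, -1, -1, -1, -1, -1, -1, -1, -1, -1, -1, -1, -2, -1, 23, 74, 72, 73, 73, 74, 77, 76, 76, 74, 73, 75, 75, 74, 76, 76, 76, 74, 75, 74, 77, 83, 21, 3, 5, 3, 3, 7, 2, 6, 1, 4]
grey row222 [221, 215, 222, 227, 239, 244, 247, 248, 247, 247, 247, 246, 242, 151, 147, 243, 237, 151, 185, 222, 222, 228, 230] row 227 [207, 215, 219, 224, 238, 247, 248, 248, 247, 246, 247, 247, 239, 139, 147, 242, 237, 157, 230, 222, 222, 225, 232]
col236 grey [246, 247, 247, 247, 248, 248, 247, 239, 236, 161, 208, 247, 248, 247, 247, 247, 248, 247, 247, 247, 244, 220, 78, 187, 239, 80, 60, 60, 54, 54, 50, 45]
```

Yaw is essentially zero. Relative to the pin, the hole is about 4.2 mm in +x and 31 mm down, and the nose should reach the mouth after about 46 mm. Approaching.

play_rows(
  moves=[
    {"xyz": [0,4.2,15],"angular": [0,0,0],"grip": 1},
    {"xyz": [5,4.2,31],"angular": [0,0,0],"grip": 1},
    {"xyz": [20,4.2,31],"angular": [0,0,0],"grip": 1},
    {"xyz": [35,4.2,31],"angular": [0,0,0],"grip": 1},
    {"xyz": [40,4.2,31],"angular": [0,0,0],"grip": 1},
    {"xyz": [40,4.2,31],"angular": [0,0,0],"grip": 1},
    {"xyz": [40,4.2,31],"angular": [0,0,0],"grip": 1},
  ],
)

```text
clock: 11.03
eef_pos: [469.5, -6.1, 48.9]
orientation: [[0.003, 1.0, -0.0], [1.0, -0.003, -0.001], [-0.001, -0.0, -1.0]]
wrist_force: [-1.7, -0.4, -0.5]
grip_width: 0.105
grasp_force: 58.5
```

```bash
python3 - <<'E'
from h import *
F=[]
for i in range(6):
    im=eyes.get_image("wrist");s=ctrl.sense();F.append(s["wrist_force"]);
print(s["eef_pos"].round(1),s["orientation"].round(3).tolist(),np.mean(F,0).round(2),np.std(F,0).round(2))
cv2.imwrite("pics/w7.png",im[:,:,::-1])
E
```

```text
[469.5  -5.9  48.9] [[0.003, 1.0, 0.0], [1.0, -0.003, -0.0], [-0.0, 0.0, -1.0]] [ 0.06  0.21 -1.15] [0.49 0.39 0.21]
```

play_rows(
  moves=[
    {"xyz": [2,0,0],"angular": [0,0,0],"grip": 1},
    {"xyz": [4,0,0],"angular": [0,0,0],"grip": 1},
    {"xyz": [6,0,0],"angular": [0,0,0],"grip": 1},
    {"xyz": [8,0,0],"angular": [0,0,0],"grip": 1},
    {"xyz": [8,0,0],"angular": [0,0,0],"grip": 1},
  ],
)

```text
clock: 11.75
eef_pos: [469.5, 3.7, 49.0]
orientation: [[0.001, 1.0, 0.0], [1.0, -0.001, 0.0], [0.0, 0.0, -1.0]]
wrist_force: [0.5, -0.8, -0.6]
grip_width: 0.108
grasp_force: 58.5
```

play_rows(
  moves=[
    {"xyz": [1,0,0],"angular": [0,0,0],"grip": 1},
    {"xyz": [2,0,0],"angular": [0,0,0],"grip": 1},
    {"xyz": [3,0,0],"angular": [0,0,0],"grip": 1},
    {"xyz": [3,0,0],"angular": [0,0,0],"grip": 1},
  ],
)

```text
clock: 12.08
eef_pos: [469.5, 6.2, 48.9]
orientation: [[0.002, 1.0, 0.0], [1.0, -0.002, 0.0], [0.0, 0.0, -1.0]]
wrist_force: [-0.4, -1.3, -0.6]
grip_width: 0.108
grasp_force: 58.5
```

play_rows(
  moves=[
    {"xyz": [1,0,0],"angular": [0,0,0],"grip": 1},
    {"xyz": [2,0,0],"angular": [0,0,0],"grip": 1},
    {"xyz": [2,0,0],"angular": [0,0,0],"grip": 1},
  ],
)

```text
clock: 12.33
eef_pos: [469.5, 8.2, 48.9]
orientation: [[0.002, 1.0, 0.0], [1.0, -0.002, 0.0], [0.0, 0.0, -1.0]]
wrist_force: [-0.2, -0.1, -1.4]
grip_width: 0.107
grasp_force: 58.5
```

play_rows(
  moves=[
    {"xyz": [1,0,0],"angular": [0,0,0],"grip": 1},
    {"xyz": [2,0,0],"angular": [0,0,0],"grip": 1},
    {"xyz": [2,0,0],"angular": [0,0,0],"grip": 1},
  ],
)

```text
clock: 12.58
eef_pos: [469.5, 10.2, 48.9]
orientation: [[0.002, 1.0, 0.0], [1.0, -0.002, 0.0], [0.0, 0.0, -1.0]]
wrist_force: [0.2, -0.3, -0.8]
grip_width: 0.102
grasp_force: 58.5
```

play_rows(
  moves=[
    {"xyz": [1,0,0],"angular": [0,0,0],"grip": 1},
    {"xyz": [2,0,0],"angular": [0,0,0],"grip": 1},
    {"xyz": [2,0,0],"angular": [0,0,0],"grip": 1},
  ],
)

```text
clock: 12.83
eef_pos: [469.5, 12.2, 48.9]
orientation: [[0.002, 1.0, 0.0], [1.0, -0.002, 0.0], [0.0, 0.0, -1.0]]
wrist_force: [1.4, 0.9, -2.5]
grip_width: 0.109
grasp_force: 58.5
```

play_rows(
  moves=[
    {"xyz": [1,0,0],"angular": [0,0,0],"grip": 1},
    {"xyz": [1,0,0],"angular": [0,0,0],"grip": 1},
  ],
)

```text
clock: 13.0
eef_pos: [469.5, 12.8, 48.9]
orientation: [[0.002, 1.0, 0.0], [1.0, -0.002, -0.0], [-0.0, 0.0, -1.0]]
wrist_force: [-0.1, -0.0, -0.3]
grip_width: 0.105
grasp_force: 58.6
```

```bash
cat > f.py <<'E'
from h import *
F=[];T=[]
for i in range(5):
    im=eyes.get_image("wrist");s=ctrl.sense();F.append(s["wrist_force"]);T.append(s["wrist_torque"])
print(s["eef_pos"].round(2),"F",np.mean(F,0).round(2),"T",np.mean(T,0).round(3),s["clock"])
cv2.imwrite("pics/f.png",im[:,:,::-1])
E
python3 f.py
```

```text
[469.51  12.85  48.92] F [-0.23 -0.87 -0.21] T [-0.131  0.035  0.003] 13.25
```

play_rows(
  moves=[
    {"xyz": [0,0,-0.8],"angular": [0,0,0],"grip": 1},
    {"xyz": [1,0,-0.8],"angular": [0,0,0],"grip": 1},
    {"xyz": [1,0,-0.8],"angular": [0,0,0],"grip": 1},
  ],
)

```text
clock: 13.5
eef_pos: [469.5, 14.3, 49.7]
orientation: [[0.002, 1.0, 0.0], [1.0, -0.002, 0.0], [0.0, 0.0, -1.0]]
wrist_force: [0.7, 1.2, -0.6]
grip_width: 0.108
grasp_force: 58.5
```

```bash
python3 f.py
```

```text
[469.42  14.    49.66] F [-0.02  0.37 -1.  ] T [0.02  0.005 0.017] 13.75
```

Contact is relieved by going up. Advance.

play_rows(
  moves=[
    {"xyz": [1,0,0],"angular": [0,0,0],"grip": 1},
    {"xyz": [2,0,0],"angular": [0,0,0],"grip": 1},
    {"xyz": [2,0,0],"angular": [0,0,0],"grip": 1},
  ],
)

```text
clock: 14.0
eef_pos: [469.5, 16.3, 49.7]
orientation: [[0.002, 1.0, 0.0], [1.0, -0.002, 0.0], [0.0, 0.0, -1.0]]
wrist_force: [-0.2, 0.9, -2.1]
grip_width: 0.104
grasp_force: 58.5
```

```bash
python3 f.py
```

```text
[469.47  15.95  49.69] F [-0.21  0.04 -1.31] T [-0.034  0.01   0.002] 14.25
```

play_rows(
  moves=[
    {"xyz": [1,0,0],"angular": [0,0,0],"grip": 1},
    {"xyz": [2,0,0],"angular": [0,0,0],"grip": 1},
    {"xyz": [2,0,0],"angular": [0,0,0],"grip": 1},
  ],
)

```text
clock: 14.5
eef_pos: [469.5, 18.2, 49.7]
orientation: [[0.002, 1.0, 0.0], [1.0, -0.002, 0.0], [0.0, 0.0, -1.0]]
wrist_force: [0.3, -0.5, -1.8]
grip_width: 0.106
grasp_force: 58.5
```

```bash
python3 f.py
```

```text
[469.46  17.92  49.69] F [-0.05 -0.44 -1.11] T [-0.024 -0.021 -0.008] 14.75
```

play_rows(
  moves=[
    {"xyz": [1,0,0],"angular": [0,0,0],"grip": 1},
    {"xyz": [2,0,0],"angular": [0,0,0],"grip": 1},
    {"xyz": [2,0,0],"angular": [0,0,0],"grip": 1},
  ],
)

```text
clock: 15.0
eef_pos: [469.5, 20.2, 49.7]
orientation: [[0.002, 1.0, 0.0], [1.0, -0.002, 0.0], [0.0, 0.0, -1.0]]
wrist_force: [0.1, 0.0, -1.2]
grip_width: 0.109
grasp_force: 58.5
```

play_rows(
  moves=[
    {"xyz": [1,0,0],"angular": [0,0,0],"grip": 1},
    {"xyz": [1,0,0],"angular": [0,0,0],"grip": 1},
  ],
)

```text
clock: 15.17
eef_pos: [469.5, 21.2, 49.7]
orientation: [[0.002, 1.0, 0.0], [1.0, -0.002, 0.0], [0.0, 0.0, -1.0]]
wrist_force: [-0.0, 0.8, -0.9]
grip_width: 0.103
grasp_force: 58.5
```

```bash
python3 f.py
```

```text
[469.45  20.92  49.66] F [-0.24 -0.35 -1.29] T [-0.036 -0.008  0.02 ] 15.4167
```

play_rows(
  moves=[
    {"xyz": [1,0,0],"angular": [0,0,0],"grip": 1},
    {"xyz": [2,0,0],"angular": [0,0,0],"grip": 1},
    {"xyz": [3,0,0],"angular": [0,0,0],"grip": 1},
    {"xyz": [3,0,0],"angular": [0,0,0],"grip": 1},
  ],
)

```text
clock: 15.75
eef_pos: [469.5, 24.3, 49.7]
orientation: [[0.002, 1.0, 0.0], [1.0, -0.002, 0.0], [0.0, 0.0, -1.0]]
wrist_force: [0.7, 0.5, -0.8]
grip_width: 0.106
grasp_force: 58.5
```

```bash
python3 f.py
```

```text
[469.5   23.91  49.69] F [-0.27  0.1  -1.22] T [-0.041 -0.005 -0.024] 16.0
```

play_rows(
  moves=[
    {"xyz": [1,0,0],"angular": [0,0,0],"grip": 1},
    {"xyz": [2,0,0],"angular": [0,0,0],"grip": 1},
    {"xyz": [3,0,0],"angular": [0,0,0],"grip": 1},
    {"xyz": [3,0,0],"angular": [0,0,0],"grip": 1},
  ],
)

```text
clock: 16.33
eef_pos: [469.5, 27.3, 49.7]
orientation: [[0.002, 1.0, 0.0], [1.0, -0.002, 0.0], [0.0, 0.0, -1.0]]
wrist_force: [-0.3, -0.2, -1.4]
grip_width: 0.107
grasp_force: 58.5
```

play_rows(
  moves=[
    {"xyz": [1,0,0],"angular": [0,0,0],"grip": 1},
    {"xyz": [2,0,0],"angular": [0,0,0],"grip": 1},
    {"xyz": [2,0,0],"angular": [0,0,0],"grip": 1},
  ],
)

```text
clock: 16.58
eef_pos: [469.5, 29.3, 49.7]
orientation: [[0.002, 1.0, 0.0], [1.0, -0.002, 0.0], [0.0, 0.0, -1.0]]
wrist_force: [0.2, -0.5, -0.1]
grip_width: 0.1
grasp_force: 58.5
```

```bash
python3 f.py; python3 - <<'E'
from h import *
im=cv2.imread("pics/f.png",0)
print(im[30:200:4,262:312:4].tolist().__str__().replace("], [","\n"))
E
```

```text
[469.52  28.88  49.69] F [ 0.6   0.07 -1.33] T [-0.02 -0.   -0.03] 16.8333
[[20, 19, 52, 22, 20, 27, 42, 27, 27, 25, 27, 23, 36
30, 21, 45, 35, 26, 25, 38, 31, 46, 26, 31, 30, 23
47, 50, 41, 44, 34, 83, 58, 26, 24, 55, 42, 28, 14
59, 39, 20, 31, 21, 51, 66, 40, 51, 36, 19, 23, 14
28, 21, 25, 31, 24, 34, 30, 37, 30, 26, 30, 34, 32
24, 76, 18, 15, 24, 27, 31, 39, 37, 28, 28, 37, 26
35, 40, 43, 29, 43, 25, 44, 48, 46, 42, 35, 39, 35
38, 14, 32, 23, 44, 28, 38, 35, 34, 49, 31, 27, 37
23, 12, 41, 37, 28, 34, 48, 41, 53, 56, 18, 32, 75
41, 24, 36, 30, 58, 42, 54, 41, 44, 44, 30, 47, 42
31, 158, 196, 197, 194, 191, 191, 184, 179, 176, 166, 154, 144
130, 221, 230, 228, 228, 225, 226, 227, 226, 226, 225, 223, 221
152, 225, 230, 230, 229, 229, 230, 227, 228, 230, 230, 228, 227
147, 223, 230, 229, 229, 227, 230, 228, 228, 229, 227, 229, 228
153, 224, 228, 228, 227, 228, 228, 228, 229, 229, 230, 229, 230
154, 226, 230, 230, 230, 229, 229, 230, 231, 230, 231, 230, 230
158, 221, 228, 226, 226, 228, 227, 227, 227, 228, 227, 228, 226
156, 224, 229, 228, 227, 228, 229, 229, 229, 231, 228, 229, 230
15
[... 772 characters left out ...]
, 152
92, 95, 90, 89, 87, 87, 88, 84, 87, 86, 66, 134, 132
92, 93, 92, 90, 90, 88, 86, 83, 90, 86, 58, 85, 118
88, 92, 90, 91, 93, 90, 87, 86, 88, 86, 50, 89, 89
87, 91, 89, 87, 89, 89, 85, 82, 88, 87, 59, 88, 89
83, 87, 92, 92, 90, 89, 86, 84, 85, 84, 72, 78, 79
119, 116, 116, 118, 118, 119, 120, 118, 117, 116, 122, 119, 123
93, 88, 88, 88, 87, 89, 89, 89, 85, 87, 87, 88, 87
245, 241, 238, 240, 240, 238, 243, 238, 243, 240, 239, 241, 237
238, 237, 236, 239, 237, 240, 236, 239, 238, 236, 239, 237, 232
236, 234, 239, 237, 238, 240, 236, 239, 237, 236, 237, 233, 238
235, 238, 236, 236, 238, 233, 239, 237, 234, 237, 233, 235, 237
237, 238, 238, 238, 233, 239, 237, 234, 238, 233, 233, 237, 180]]
```

play_rows(
  moves=[
    {"xyz": [1,0,0],"angular": [0,0,0],"grip": 1},
    {"xyz": [2,0,0],"angular": [0,0,0],"grip": 1},
    {"xyz": [2,0,0],"angular": [0,0,0],"grip": 1},
  ],
)

```text
clock: 17.08
eef_pos: [469.5, 31.3, 49.7]
orientation: [[0.002, 1.0, 0.0], [1.0, -0.002, 0.0], [0.0, 0.0, -1.0]]
wrist_force: [0.5, -0.8, -1.0]
grip_width: 0.108
grasp_force: 58.5
```

play_rows(
  moves=[
    {"xyz": [1,0,0],"angular": [0,0,0],"grip": 1},
    {"xyz": [1,0,0],"angular": [0,0,0],"grip": 1},
  ],
)

```text
clock: 17.25
eef_pos: [469.5, 32.2, 49.7]
orientation: [[0.002, 1.0, 0.0], [1.0, -0.002, 0.0], [0.0, 0.0, -1.0]]
wrist_force: [-0.6, 0.3, -1.6]
grip_width: 0.105
grasp_force: 58.5
```

play_rows(
  moves=[
    {"xyz": [1,0,0],"angular": [0,0,0],"grip": 1},
    {"xyz": [1,0,0],"angular": [0,0,0],"grip": 1},
  ],
)

```text
clock: 17.42
eef_pos: [469.5, 33.2, 49.7]
orientation: [[0.002, 1.0, 0.0], [1.0, -0.002, 0.0], [0.0, 0.0, -1.0]]
wrist_force: [0.2, -0.5, -1.3]
grip_width: 0.105
grasp_force: 58.5
```

play_rows(
  moves=[
    {"xyz": [0.7,0,0],"angular": [0,0,0],"grip": 1},
    {"xyz": [0.7,0,0],"angular": [0,0,0],"grip": 1},
  ],
)

```text
clock: 17.58
eef_pos: [469.5, 33.8, 49.7]
orientation: [[0.002, 1.0, 0.0], [1.0, -0.002, 0.0], [0.0, 0.0, -1.0]]
wrist_force: [0.4, 0.5, -0.9]
grip_width: 0.104
grasp_force: 58.5
```

play_rows(
  moves=[
    {"xyz": [0.7,0,0],"angular": [0,0,0],"grip": 1},
    {"xyz": [0.7,0,0],"angular": [0,0,0],"grip": 1},
  ],
)

```text
clock: 17.75
eef_pos: [469.5, 34.5, 49.7]
orientation: [[0.002, 1.0, 0.0], [1.0, -0.002, 0.0], [0.0, 0.0, -1.0]]
wrist_force: [0.3, -0.0, -1.5]
grip_width: 0.107
grasp_force: 58.5
```

play_rows(
  moves=[
    {"xyz": [0.6,0,0],"angular": [0,0,0],"grip": 1},
    {"xyz": [0.6,0,0],"angular": [0,0,0],"grip": 1},
  ],
)

```text
clock: 17.92
eef_pos: [469.5, 35.1, 49.7]
orientation: [[0.002, 1.0, 0.0], [1.0, -0.002, 0.0], [0.0, 0.0, -1.0]]
wrist_force: [0.4, 0.1, -0.4]
grip_width: 0.108
grasp_force: 58.5
```

```bash
python3 f.py
```

```text
[469.5   34.91  49.66] F [ 0.02  0.05 -1.23] T [-0.01  -0.006  0.015] 18.1667
```

play_rows(
  moves=[
    {"xyz": [0.6,0,0],"angular": [0,0,0],"grip": 1},
    {"xyz": [0.6,0,0],"angular": [0,0,0],"grip": 1},
  ],
)

```text
clock: 18.33
eef_pos: [469.5, 35.7, 49.7]
orientation: [[0.002, 1.0, 0.0], [1.0, -0.002, 0.0], [0.0, 0.0, -1.0]]
wrist_force: [-0.4, -0.4, -0.7]
grip_width: 0.107
grasp_force: 58.5
```

play_rows(
  moves=[
    {"xyz": [0.6,0,0],"angular": [0,0,0],"grip": 1},
    {"xyz": [0.6,0,0],"angular": [0,0,0],"grip": 1},
  ],
)

```text
clock: 18.5
eef_pos: [469.5, 35.7, 49.7]
orientation: [[0.002, 1.0, -0.0], [1.0, -0.002, -0.001], [-0.001, -0.0, -1.0]]
wrist_force: [-0.4, -1.8, -0.9]
grip_width: 0.105
grasp_force: 58.6
```

play_rows(
  moves=[
    {"xyz": [0.6,0,0],"angular": [0,0,0],"grip": 1},
    {"xyz": [0.6,0,0],"angular": [0,0,0],"grip": 1},
  ],
)

```text
clock: 18.67
eef_pos: [469.5, 35.7, 49.7]
orientation: [[0.003, 1.0, -0.0], [1.0, -0.003, -0.001], [-0.001, -0.0, -1.0]]
wrist_force: [-1.3, -5.2, 0.6]
grip_width: 0.108
grasp_force: 58.7
```

Flange met the post at y = 35.7 with 5 N. Ease off, hold, then open.

play_rows(
  moves=[
    {"xyz": [-0.7,0,0],"angular": [0,0,0],"grip": 1},
    {"xyz": [-0.7,0,0],"angular": [0,0,0],"grip": 1},
    {"xyz": [-0.7,0,0],"angular": [0,0,0],"grip": 1},
    {"xyz": [-0.7,0,0],"angular": [0,0,0],"grip": 1},
  ],
)

```text
clock: 19.0
eef_pos: [469.5, 35.8, 49.7]
orientation: [[0.002, 1.0, -0.0], [1.0, -0.002, -0.0], [-0.0, -0.0, -1.0]]
wrist_force: [0.2, -4.1, 1.0]
grip_width: 0.107
grasp_force: 58.6
```

```bash
python3 f.py; python3 - <<'E'
from h import *
im=cv2.imread("pics/f.png",0)
print(im[60:300:3,[270,284,298]].T.tolist())
eyes.get_image("wrist")
print(eyes.spot_in("wrist","ring_tab")[:2],eyes.spot_in("wrist","ring")[:1])
t=eyes.trace("wrist","ring")
if t:
    m=t[0]["pixels"];ys,xs=np.where(m);print(ys.min(),ys.max(),xs.min(),xs.max());print([(r,int(m[r].sum()),int(np.where(m[r])[0].min()),int(np.where(m[r])[0].max())) for r in range(ys.min(),ys.max()+1,4) if m[r].any()])
E
```

```text
[469.49  35.76  49.68] F [-0.41 -4.07  0.34] T [-0.825  0.051 -0.045] 19.25
[[20, 39, 21, 30, 45, 39, 36, 211, 229, 231, 231, 230, 231, 232, 229, 227, 229, 225, 221, 222, 222, 197, 207, 212, 220, 72, 97, 108, 95, 98, 92, 91, 93, 91, 91, 91, 93, 92, 118, 103, 123, 246, 98, 229, 240, 239, 237, 235, 237, 238, 238, 237, 237, 243, 155, 155, 147, 156, 157, 154, 94, 127, 147, 153, 148, 110, 103, 109, 107, 108, 76, 69, 67, 62, 59, 54, 57, 51, 51, 54], [26, 24, 36, 43, 46, 40, 54, 208, 226, 230, 230, 231, 231, 233, 232, 230, 231, 229, 225, 225, 223, 220, 208, 213, 222, 64, 94, 103, 91, 90, 89, 88, 87, 90, 89, 92, 90, 89, 120, 103, 117, 244, 104, 228, 239, 237, 239, 240, 239, 237, 190, 200, 154, 152, 155, 151, 154, 153, 150, 152, 98, 127, 148, 151, 143, 126, 140, 147, 146, 146, 146, 142, 144, 145, 144, 139, 144, 140, 144, 140], [20, 32, 43, 61, 49, 45, 32, 206, 227, 231, 229, 231, 232, 232, 233, 230, 230, 227, 226, 226, 223, 220, 209, 213, 225, 64, 96, 110, 89, 88, 88, 87, 90, 88, 86, 89, 88, 86, 121, 103, 76, 96, 89, 216, 239, 241, 241, 238, 240, 153, 159, 155, 149, 152, 154, 155, 152, 158, 161, 155, 104, 128, 147, 150, 142, 111, 99, 103, 96, 96, 95, 94, 79, 65, 49, 65, 80, 90, 45, 42]]
[{'extent': [281.2, 186.2, 110.2, 101.3], 'p': 0.72}, {'extent': [395.9, 174.0, 326.9, 189.8], 'p': 0.6}] [{'extent': [283.6, 185.5, 113.1, 104.2], 'p': 0.84}]
```

```bash
python3 - <<'E'
from h import *
c=cal("wrist")
for a in np.arange(.3,1.2,.1):
    P=lambda r:proj("wrist",(470,56.1+r*np.cos(a),95.3+r*np.sin(a)),c)[1].round(1)
    print(round(a,1),"tab tip",P(53),"tab base",P(38),"cross",P(36.5),"tabmid yz",(56.1+46.5*np.cos(a)).round(1),(95.3+46.5*np.sin(a)).round(1))
E
```

```text
0.3 tab tip 115.9 tab base 154.6 cross 158.2 tabmid yz 100.5 109.0
0.4 tab tip 121.1 tab base 159.2 cross 162.8 tabmid yz 98.9 113.4
0.5 tab tip 128.1 tab base 165.0 cross 168.4 tabmid yz 96.9 117.6
0.6 tab tip 137.3 tab base 172.0 cross 175.2 tabmid yz 94.5 121.6
0.7 tab tip 148.7 tab base 180.2 cross 183.0 tabmid yz 91.7 125.3
0.8 tab tip 162.2 tab base 189.5 cross 191.9 tabmid yz 88.5 128.7
0.9 tab tip 177.8 tab base 199.8 cross 201.7 tabmid yz 85.0 131.7
1.0 tab tip 195.2 tab base 210.8 cross 212.2 tabmid yz 81.2 134.4
1.1 tab tip 213.9 tab base 222.5 cross 223.2 tabmid yz 77.2 136.7
```

The ring is raised at about 0.6 rad. Ease off further, then release and rise.

play_rows(
  moves=[
    {"xyz": [-0.7,0,0],"angular": [0,0,0],"grip": 1},
    {"xyz": [-0.7,0,0],"angular": [0,0,0],"grip": 1},
    {"xyz": [-0.7,0,0],"angular": [0,0,0],"grip": 0.6},
    {"xyz": [-0.7,0,0],"angular": [0,0,0],"grip": 0},
    {"xyz": [-0.7,0,0],"angular": [0,0,0],"grip": -0.3},
    {"xyz": [-0.7,0,0],"angular": [0,0,0],"grip": -0.3},
    {"xyz": [-0.7,0,-5],"angular": [0,0,0],"grip": -0.3},
    {"xyz": [-0.7,0,-20],"angular": [0,0,0],"grip": -0.3},
    {"xyz": [-0.7,0,-40],"angular": [0,0,0],"grip": -0.3},
    {"xyz": [-0.7,0,-65],"angular": [0,0,0],"grip": -0.3},
    {"xyz": [-0.7,0,-85],"angular": [0,0,0],"grip": 1},
    {"xyz": [-0.7,0,-85],"angular": [0,0,0],"grip": 1},
  ],
)

```text
clock: 20.45
eef_pos: [472.4, 36.2, 138.5]
orientation: [[0.001, 1.0, 0.007], [1.0, -0.001, -0.0], [-0.0, 0.007, -1.0]]
wrist_force: [-0.1, 0.3, -0.0]
grip_width: 0.377
grasp_force: 0.0
```

```bash
python3 - <<'E'
from h import *
im=eyes.get_image("wrist");cv2.imwrite("pics/r.png",im[:,:,::-1]);s=ctrl.sense();print(s["eef_pos"],s["wrist_force"].round(1),s["grip_width"])
for l in("ring","pin"):print(l,[(np.round(q["extent"],1).tolist(),round(q["p"],2)) for q in eyes.spot_in("wrist",l)[:2]])
print([ (y,z,proj("wrist",(469.5,y,z)).round(1).tolist()) for y,z in((43,111),(20,111),(59,111),(53,111),(99.8,125.2),(86.2,116))])
g=cv2.cvtColor(im,cv2.COLOR_RGB2GRAY)
print(g[90:260:2,282].tolist())
E
```

```text
[471.37876939  35.58388204 136.76367177] [-0.1 -0.3 -0. ] 0.2906182458295733
ring [([277.9, 163.6, 63.1, 62.9], 0.73)]
pin [([276.3, 191.8, 65.8, 115.7], 0.77)]
[(43, 111, [280.8, 216.6]), (20, 111, [280.8, 249.4]), (59, 111, [280.7, 192.4]), (53, 111, [280.8, 201.6]), (99.8, 125.2, [280.6, 128.2]), (86.2, 116, [280.7, 150.3])]
[62, 169, 222, 231, 231, 233, 232, 232, 234, 232, 232, 234, 230, 228, 226, 226, 222, 211, 211, 219, 220, 226, 164, 84, 113, 88, 87, 86, 86, 87, 84, 82, 84, 101, 90, 166, 247, 245, 242, 243, 245, 245, 242, 241, 243, 244, 242, 239, 240, 246, 253, 87, 95, 127, 152, 153, 136, 133, 136, 138, 138, 140, 138, 138, 139, 139, 141, 145, 143, 142, 142, 144, 141, 142, 143, 142, 142, 143, 130, 40, 39, 31, 35, 40, 39]
```

The pin stays home (tail at row 249, as expected). Close the fingers and go over the ring tab.

play_rows(
  moves=[
    {"xyz": [20,0,0],"angular": [0,0,0],"grip": 1},
    {"xyz": [40,0,0],"angular": [0,0,0],"grip": 1},
    {"xyz": [60,0,0],"angular": [0,0,0],"grip": 1},
    {"xyz": [70.8,0,0],"angular": [0,0,0],"grip": 1},
    {"xyz": [70.8,0,0],"angular": [0,0,0],"grip": 1},
    {"xyz": [70.8,0,12],"angular": [0,0,0],"grip": 1},
    {"xyz": [70.8,0,24],"angular": [0,0,0],"grip": 1},
    {"xyz": [70.8,0,33],"angular": [0,0,0],"grip": 1},
    {"xyz": [70.8,0,33],"angular": [0,0,0],"grip": 1},
    {"xyz": [70.8,0,33],"angular": [0,0,0],"grip": 1},
  ],
)

```text
clock: 21.43
eef_pos: [468.7, 105.2, 100.5]
orientation: [[0.003, 1.0, -0.003], [1.0, -0.003, -0.0], [-0.0, -0.003, -1.0]]
wrist_force: [0.3, 0.3, -1.3]
grip_width: 0.001
grasp_force: 0.0
```

```bash
python3 f.py
```

```text
[470.09 106.07 102.1 ] F [ 0.   -0.02 -0.08] T [ 0.003 -0.009  0.032] 21.6833
```

play_rows(
  moves=[
    {"xyz": [0,0,3],"angular": [0,0,0],"grip": 1},
    {"xyz": [0,0,6],"angular": [0,0,0],"grip": 1},
    {"xyz": [0,0,9],"angular": [0,0,0],"grip": 1},
    {"xyz": [0,0,12],"angular": [0,0,0],"grip": 1},
    {"xyz": [0,0,14],"angular": [0,0,0],"grip": 1},
    {"xyz": [0,0,14],"angular": [0,0,0],"grip": 1},
  ],
)

```text
clock: 22.18
eef_pos: [469.8, 107.4, 87.6]
orientation: [[0.001, 1.0, 0.001], [1.0, -0.001, 0.001], [0.001, 0.001, -1.0]]
wrist_force: [-0.6, 3.6, 3.2]
grip_width: -0.004
grasp_force: 2.5
```

```bash
python3 f.py
```

```text
[469.9  107.02  87.95] F [0.13 4.94 3.17] T [1.072 0.016 0.018] 22.4333
```

Fy is +5 N, so the tab's end is jamming against the side of the finger (the tip is narrower than 22 mm in that direction). Raise and check that the pin is still home.

play_rows(
  moves=[
    {"xyz": [0,0,-4],"angular": [0,0,0],"grip": 1},
    {"xyz": [0,0,-25],"angular": [0,0,0],"grip": 1},
    {"xyz": [-20,0,-46],"angular": [0,0,0],"grip": 1},
    {"xyz": [-50,0,-46],"angular": [0,0,0],"grip": 1},
    {"xyz": [-70,0,-46],"angular": [0,0,0],"grip": 1},
    {"xyz": [-70,0,-46],"angular": [0,0,0],"grip": 1},
    {"xyz": [-70,0,-46],"angular": [0,0,0],"grip": 1},
    {"xyz": [-70,0,-46],"angular": [0,0,0],"grip": 1},
  ],
)

```text
clock: 23.1
eef_pos: [469.0, 35.5, 133.5]
orientation: [[0.003, 1.0, -0.001], [1.0, -0.003, -0.001], [-0.001, -0.001, -1.0]]
wrist_force: [-0.3, 0.1, -0.3]
grip_width: -0.004
grasp_force: 0.0
```

```bash
python3 - <<'E'
from h import *
im=eyes.get_image("wrist");cv2.imwrite("pics/r2.png",im[:,:,::-1]);s=ctrl.sense();print(s["eef_pos"],s["wrist_force"].round(1),s["grip_width"])
for l in("ring","pin"):print(l,[(np.round(q["extent"],1).tolist(),round(q["p"],2)) for q in eyes.spot_in("wrist",l)[:2]])
x=469.5
print([ (y,z,proj("wrist",(x,y,z)).round(1).tolist()) for y,z in((20,111),(59,111),(53,111),(69,107))])
for a in (.5,.6,.7,.8):print(a,[proj("wrist",(x,56.1+r*np.cos(a),95.3+r*np.sin(a)))[1].round(1) for r in(53,38,36.5)])
g=cv2.cvtColor(im,cv2.COLOR_RGB2GRAY)
print([(r,int(g[r,282])) for r in range(120,260,1)])
E
```

```text
[469.05999027  36.2970393  133.55233938] [0.  0.2 0.1] -0.0018548640465297008
ring [([283.3, 163.8, 63.2, 64.9], 0.79)]
pin [([282.9, 190.3, 69.3, 117.8], 0.73), ([372.9, 157.1, 245.7, 133.4], 0.21)]
[(20, 111, [281.0, 252.7]), (59, 111, [281.0, 195.8]), (53, 111, [281.0, 204.9]), (69, 107, [281.0, 179.1])]
0.5 [np.float64(126.6), np.float64(148.0), np.float64(150.0)]
0.6 [np.float64(131.6), np.float64(151.7), np.float64(153.6)]
0.7 [np.float64(137.6), np.float64(156.1), np.float64(157.8)]
0.8 [np.float64(144.6), np.float64(161.0), np.float64(162.5)]
[(120, 224), (121, 222), (122, 219), (123, 214), (124, 208), (125, 214), (126, 211), (127, 217), (128, 220), (129, 221), (130, 225), (131, 215), (132, 136), (133, 76), (134, 93), (135, 108), (136, 107), (137, 97), (138, 91), (139, 92), (140, 93), (141, 94), (142, 94), (143, 91), (144, 96), (145, 92), (146, 90), (147, 95), (148, 94), (149, 93), (150, 94), (151, 91), (152, 90), (153, 86), (154, 92), (155, 112), (156, 108), (157, 97), (158, 146), (159, 134), (160, 193), (161, 243), (162, 246), (163, 245), (164, 244), (165, 243), (166, 242),
[... 402 characters left out ...]
4), (201, 140), (202, 152), (203, 159), (204, 150), (205, 144), (206, 138), (207, 128), (208, 141), (209, 147), (210, 151), (211, 155), (212, 154), (213, 156), (214, 149), (215, 150), (216, 151), (217, 155), (218, 153), (219, 152), (220, 150), (221, 151), (222, 152), (223, 153), (224, 153), (225, 152), (226, 153), (227, 149), (228, 151), (229, 152), (230, 152), (231, 149), (232, 149), (233, 151), (234, 151), (235, 148), (236, 151), (237, 147), (238, 149), (239, 147), (240, 148), (241, 148), (242, 146), (243, 146), (244, 144), (245, 145), (246, 147), (247, 145), (248, 134), (249, 56), (250, 33), (251, 37), (252, 42), (253, 39), (254, 37), (255, 41), (256, 35), (257, 33), (258, 42), (259, 40)]
```

```bash
python3 - <<'E'
from h import *
for n,a,b in (("f",0,0),("r",180,252),("r2",185,252)):
    im=cv2.imread(f"pics/{n}.png",0)
    if n!="f": print(n,[(r,int(im[r,[272,276,286,290]].mean())) for r in range(a,b) if r<214 or r>243],"left side",im[a:a+32,262].tolist())
# same pin features, homed-in image w at y=35.7
s=ctrl.sense()
for y,z in((59.1,107),(59.1,111.3),(53.1,111.3),(20.1,111.3)):print(y,z,proj("wrist",(469.5,y,z)).round(1))
for uv,z in(((281,193.7),107),((281,207),111.3),((281,248.7),111.3),((281,199.5),111.3)):print(uv,atz("wrist",uv,z).round(1))
E
```

```text
r [(180, 241), (181, 242), (182, 232), (183, 232), (184, 233), (185, 222), (186, 222), (187, 223), (188, 201), (189, 201), (190, 202), (191, 139), (192, 91), (193, 92), (194, 93), (195, 106), (196, 148), (197, 165), (198, 155), (199, 158), (200, 153), (201, 148), (202, 137), (203, 133), (204, 142), (205, 147), (206, 148), (207, 150), (208, 151), (209, 149), (210, 145), (211, 145), (212, 143), (213, 141), (244, 86), (245, 90), (246, 89), (247, 75), (248, 48), (249, 32), (250, 33), (251, 30)] left side [239, 240, 242, 243, 243, 241, 240, 241, 241, 247, 254, 148, 90, 95, 96, 137, 207, 232, 245, 247, 241, 236, 225, 149, 37, 10, 13, 13, 25, 33, 38, 22]
r2 [(185, 231), (186, 230), (187, 230), (188, 220), (189, 222), (190, 224), (191, 198), (192, 162), (193, 160), (194, 162), (195, 115), (196, 96), (197, 94), (198, 94), (199, 107), (200, 145), (201, 144), (202, 149), (203, 158), (204, 150), (205, 147), (206, 140), (207, 133), (208, 123), (209, 135), (210, 134), (211, 133), (212, 134), (213, 134), (244, 87), (245, 87), (246, 88), (247, 88), (248, 87), (249, 83), (250, 88), (251, 89)] left side [241, 241, 241, 241, 245, 250, 233, 102, 95, 100, 101, 102, 102, 103, 136, 204, 229, 242, 245, 236, 234, 223, 156, 44, 18, 31, 25, 21, 20, 21, 13, 21]
59.1 107 [281.  194.2]
59.1 111.3 [281.  195.7]
53.1 111.3 [281.  204.9]
20.1 111.3 [281.  252.7]
(281, 193.7) [469.5  59.4 107. ]
(281, 207) [469.5  51.7 111.3]
(281, 248.7) [469.5  23.  111.3]
(281, 199.5) [469.5  56.6 111.3]
```

The gap shows the pin backed out by roughly 1.5–2 mm. I'll nudge it home again by pushing on its tail with the shut fingertips.

play_rows(
  moves=[
    {"xyz": [-25,0.5,0],"angular": [0,0,0],"grip": 1},
    {"xyz": [-50,0.5,0],"angular": [0,0,0],"grip": 1},
    {"xyz": [-50,0.5,0],"angular": [0,0,0],"grip": 1},
    {"xyz": [-50,0.5,25],"angular": [0,0,0],"grip": 1},
    {"xyz": [-50,0.5,50],"angular": [0,0,0],"grip": 1},
    {"xyz": [-50,0.5,75],"angular": [0,0,0],"grip": 1},
    {"xyz": [-50,0.5,75],"angular": [0,0,0],"grip": 1},
    {"xyz": [-46,0.5,75],"angular": [0,0,0],"grip": 1},
    {"xyz": [-40,0.5,75],"angular": [0,0,0],"grip": 1},
    {"xyz": [-34,0.5,75],"angular": [0,0,0],"grip": 1},
    {"xyz": [-32,0.5,75],"angular": [0,0,0],"grip": 1},
    {"xyz": [-32,0.5,75],"angular": [0,0,0],"grip": 1},
  ],
)

```text
clock: 24.25
eef_pos: [471.0, 4.9, 59.9]
orientation: [[0.001, 1.0, 0.002], [1.0, -0.001, -0.001], [-0.001, 0.002, -1.0]]
wrist_force: [0.5, 0.4, -0.1]
grip_width: -0.0
grasp_force: 0.0
```

play_rows(
  moves=[
    {"xyz": [1,0,0],"angular": [0,0,0],"grip": 1},
    {"xyz": [2,0,0],"angular": [0,0,0],"grip": 1},
    {"xyz": [2,0,0],"angular": [0,0,0],"grip": 1},
  ],
)

```text
clock: 24.5
eef_pos: [470.2, 5.4, 59.0]
orientation: [[0.003, 1.0, 0.0], [1.0, -0.003, -0.001], [-0.001, 0.0, -1.0]]
wrist_force: [0.6, -2.2, 2.3]
grip_width: 0.001
grasp_force: 1.2
```

play_rows(
  moves=[
    {"xyz": [1,0,0],"angular": [0,0,0],"grip": 1},
    {"xyz": [1,0,0],"angular": [0,0,0],"grip": 1},
  ],
)

```text
clock: 24.67
eef_pos: [470.1, 5.5, 58.8]
orientation: [[0.003, 1.0, -0.0], [1.0, -0.003, -0.002], [-0.002, -0.0, -1.0]]
wrist_force: [0.0, -5.6, 2.6]
grip_width: 0.002
grasp_force: 2.5
```

play_rows(
  moves=[
    {"xyz": [1,0,0],"angular": [0,0,0],"grip": 1},
    {"xyz": [1,0,0],"angular": [0,0,0],"grip": 1},
  ],
)

```text
clock: 24.83
eef_pos: [470.1, 5.8, 58.8]
orientation: [[0.004, 1.0, -0.0], [1.0, -0.004, -0.003], [-0.003, -0.0, -1.0]]
wrist_force: [0.1, -7.0, 3.3]
grip_width: -0.002
grasp_force: 3.4
```

```bash
python3 f.py
```

```text
[470.08   5.76  58.77] F [ 0.35 -6.59  3.25] T [-1.383e+00  1.000e-03  5.000e-03] 25.0833
```

```bash
python3 - <<'E'
from h import *
im=cv2.imread("pics/f.png",0)
print([(r,int(im[r,[276,280,286]].mean())) for r in range(170,262,1)])
print("L",im[200:250,256].tolist(),"R",im[200:250,304].tolist())
for y,z in((59.1,107),(59.1,111.3),(53.1,111.3),(79,107),(20.1,111.3)):print(y,z,proj("wrist",(469.5,y,z)).round(1))
E
```

```text
[(170, 114), (171, 152), (172, 182), (173, 196), (174, 207), (175, 219), (176, 221), (177, 219), (178, 214), (179, 208), (180, 203), (181, 191), (182, 177), (183, 159), (184, 133), (185, 180), (186, 187), (187, 190), (188, 197), (189, 199), (190, 205), (191, 206), (192, 205), (193, 206), (194, 207), (195, 204), (196, 208), (197, 206), (198, 206), (199, 207), (200, 206), (201, 204), (202, 205), (203, 193), (204, 191), (205, 193), (206, 193), (207, 192), (208, 139), (209, 137), (210, 139), (211, 141), (212, 127), (213, 127), (214, 129), (215, 129), (216, 129), (217, 128), (218, 130), (219, 129), (220, 128), (221, 128), (222, 128), (223, 128), (224, 129), (225, 127), (226, 127), (227, 127), (228, 128), (229, 127), (230, 127), (231, 127), (232, 129), (233, 126), (234, 125), (235, 126), (236, 127), (237, 125), (238, 128), (239, 124), (240, 124), (241, 121), (242, 123), (243, 125), (244, 125), (245, 123), (246, 123), (247, 120), (248, 121), (249, 120), (250, 120), (251, 119), (252, 120), (253, 116), (254, 110), (255, 101), (256, 83), (257, 62), (258, 59), (259, 59), (260, 58), (261, 60)]
L [28, 30, 17, 16, 7, 17, 20, 23, 25, 33, 28, 16, 8, 20, 8, 12, 13, 10, 11, 9, 12, 12, 17, 17, 22, 7, 17, 20, 13, 15, 3, 15, 13, 6, 13, 15, 15, 20, 22, 12, 16, 14, 19, 27, 25, 20, 18, 15, 24, 27] R [125, 124, 120, 115, 111, 113, 116, 115, 118, 120, 119, 122, 111, 106, 94, 55, 28, 26, 40, 42, 38, 42, 38, 41, 41, 36, 38, 37, 41, 43, 41, 44, 44, 41, 37, 37, 36, 43, 39, 35, 37, 38, 35, 41, 40, 43, 45, 39, 36, 31]
59.1 107 [277.9 160.7]
59.1 111.3 [277.8 162.1]
53.1 111.3 [277.9 177.4]
79 107 [277.7 110.8]
20.1 111.3 [278.3 255.4]
```

```bash
python3 - <<'E'
from h import *
im=cv2.imread("pics/f.png",0)
for c in (262,268,274,280,286,292,298): print(c,im[140:190,c].tolist())
E
```

```text
262 [223, 222, 220, 221, 220, 222, 221, 224, 224, 225, 225, 224, 224, 222, 220, 220, 219, 222, 228, 186, 107, 85, 88, 89, 93, 92, 92, 90, 84, 90, 126, 165, 182, 199, 212, 222, 220, 217, 211, 205, 205, 191, 176, 174, 131, 155, 159, 155, 152, 154]
268 [226, 227, 226, 226, 224, 224, 220, 222, 221, 222, 226, 225, 229, 229, 228, 226, 227, 226, 225, 222, 220, 219, 223, 224, 202, 125, 81, 86, 86, 85, 123, 158, 181, 200, 217, 227, 225, 224, 219, 210, 208, 190, 177, 168, 104, 115, 113, 124, 130, 138]
274 [221, 224, 227, 228, 229, 227, 228, 226, 228, 226, 226, 224, 223, 224, 223, 222, 224, 225, 226, 221, 221, 219, 220, 224, 200, 123, 76, 84, 87, 86, 116, 153, 179, 195, 210, 222, 222, 217, 215, 208, 206, 194, 178, 159, 142, 181, 194, 196, 203, 210]
280 [226, 226, 223, 227, 222, 223, 222, 221, 223, 224, 224, 226, 226, 225, 224, 222, 221, 220, 218, 220, 217, 216, 219, 221, 192, 120, 80, 82, 87, 83, 114, 153, 185, 200, 211, 224, 225, 219, 217, 207, 203, 191, 175, 156, 141, 184, 190, 193, 200, 203]
286 [224, 224, 225, 228, 226, 225, 225, 226, 222, 219, 219, 220, 220, 222, 221, 225, 225, 228, 226, 223, 220, 216, 218, 219, 217, 132, 80, 79, 84, 82, 111, 147, 179, 190, 207, 217, 221, 220, 215, 211, 205, 193, 181, 163, 118, 171, 178, 180, 185, 186]
292 [221, 220, 221, 220, 220, 223, 222, 224, 225, 226, 227, 226, 226, 222, 225, 222, 223, 227, 229, 227, 223, 223, 217, 223, 225, 140, 79, 80, 82, 84, 106, 147, 182, 195, 210, 217, 225, 218, 213, 207, 203, 193, 180, 163, 119, 123, 121, 121, 121, 119]
298 [226, 227, 226, 226, 225, 224, 223, 225, 226, 227, 228, 227, 228, 228, 227, 224, 224, 226, 227, 189, 116, 81, 81, 90, 87, 80, 78, 87, 86, 80, 103, 143, 175, 194, 201, 217, 222, 221, 216, 210, 208, 200, 184, 167, 121, 126, 130, 129, 129, 133]
```

The shank shows through a gap of about 2.9 mm, so the pin isn't home, and pushing the tail high up wedges it. I'll regrasp and push along the axis.

play_rows(
  moves=[
    {"xyz": [-10,0,0],"angular": [0,0,0],"grip": 1},
    {"xyz": [-20,0,0],"angular": [0,0,0],"grip": 1},
    {"xyz": [-20,0,-30],"angular": [0,0,0],"grip": -0.4},
    {"xyz": [-20,0,-60],"angular": [0,0,0],"grip": -0.4},
    {"xyz": [-10,0,-75],"angular": [0,0,0],"grip": -0.4},
    {"xyz": [10,0,-75],"angular": [0,0,0],"grip": -0.4},
    {"xyz": [24,0,-75],"angular": [0,0,0],"grip": -0.4},
    {"xyz": [24,0,-75],"angular": [0,0,0],"grip": -0.4},
    {"xyz": [24,0,-60],"angular": [0,0,0],"grip": -0.4},
    {"xyz": [24,0,-40],"angular": [0,0,0],"grip": -0.4},
    {"xyz": [24,0,-40],"angular": [0,0,0],"grip": -0.4},
    {"xyz": [24,0,-40],"angular": [0,0,0],"grip": -0.4},
  ],
)

```text
clock: 26.08
eef_pos: [468.7, 31.4, 97.8]
orientation: [[0.002, 1.0, -0.003], [1.0, -0.002, 0.001], [0.001, -0.003, -1.0]]
wrist_force: [0.2, -0.3, 0.5]
grip_width: 0.7
grasp_force: 0.0
```

```bash
python3 f.py; python3 -c "
from h import *;print(ctrl.sense()['grip_width'],ctrl.sense()['orientation'].round(3))"
```

```text
[470.69  31.98  99.47] F [ 0.29 -0.15  0.22] T [ 0.005 -0.024 -0.004] 26.3333
0.6978247187484024 [[ 0.002  1.     0.001]
 [ 1.    -0.002 -0.   ]
 [-0.     0.001 -1.   ]]
```

play_rows(
  moves=[
    {"xyz": [1,-1.2,20],"angular": [0,0,0],"grip": -0.4},
    {"xyz": [1,-1.2,40],"angular": [0,0,0],"grip": -0.4},
    {"xyz": [1,-1.2,49.5],"angular": [0,0,0],"grip": -0.4},
    {"xyz": [1,-1.2,49.5],"angular": [0,0,0],"grip": -0.4},
    {"xyz": [1,-1.2,49.5],"angular": [0,0,0],"grip": 0.5},
    {"xyz": [1,-1.2,49.5],"angular": [0,0,0],"grip": 1},
    {"xyz": [1,-1.2,49.5],"angular": [0,0,0],"grip": 1},
    {"xyz": [1,-1.2,49.5],"angular": [0,0,0],"grip": 1},
    {"xyz": [1,-1.2,49.5],"angular": [0,0,0],"grip": 1},
    {"xyz": [1,-1.2,49.5],"angular": [0,0,0],"grip": 1},
  ],
  force=50,
)

```text
clock: 27.17
eef_pos: [469.7, 33.1, 50.0]
orientation: [[0.002, 1.0, 0.002], [1.0, -0.002, -0.0], [-0.0, 0.002, -1.0]]
wrist_force: [-0.3, -0.1, 4.9]
grip_width: 0.11
grasp_force: 51.9
```

```bash
python3 f.py
```

```text
[469.66  33.13  49.92] F [-0.92 -1.    5.84] T [0.058 0.141 0.009] 27.4167
```

play_rows(
  moves=[
    {"xyz": [0,0,-0.8],"angular": [0,0,0],"grip": 1},
    {"xyz": [0,0,-0.8],"angular": [0,0,0],"grip": 1},
  ],
)

```text
clock: 27.58
eef_pos: [469.3, 33.1, 50.2]
orientation: [[0.002, 1.0, 0.001], [1.0, -0.002, 0.0], [0.0, 0.001, -1.0]]
wrist_force: [3.0, 0.1, -1.1]
grip_width: 0.108
grasp_force: 51.0
```

```bash
python3 f.py
```

```text
[469.29  33.1   50.12] F [ 1.96 -0.25  0.2 ] T [-0.046 -0.451 -0.058] 27.8333
```

play_rows(
  moves=[
    {"xyz": [0,0.3,-0.2],"angular": [0,0,0],"grip": 1},
    {"xyz": [1,0.3,-0.2],"angular": [0,0,0],"grip": 1},
    {"xyz": [1,0.3,-0.2],"angular": [0,0,0],"grip": 1},
  ],
)

```text
clock: 28.08
eef_pos: [468.9, 33.6, 50.2]
orientation: [[0.002, 1.0, -0.0], [1.0, -0.002, -0.001], [-0.001, -0.0, -1.0]]
wrist_force: [1.9, -3.0, 1.3]
grip_width: 0.105
grasp_force: 51.5
```

play_rows(
  moves=[
    {"xyz": [0.7,0,0],"angular": [0,0,0],"grip": 1},
    {"xyz": [0.7,0,0],"angular": [0,0,0],"grip": 1},
  ],
)

```text
clock: 28.25
eef_pos: [468.8, 34.0, 50.2]
orientation: [[0.002, 1.0, -0.001], [1.0, -0.002, -0.001], [-0.001, -0.001, -1.0]]
wrist_force: [0.4, -4.3, 2.4]
grip_width: 0.104
grasp_force: 51.6
```

```bash
python3 f.py
```

```text
[468.83  34.17  50.13] F [ 0.26 -4.64  3.63] T [-0.999 -0.074 -0.016] 28.5
```

play_rows(
  moves=[
    {"xyz": [0,0.3,-0.8],"angular": [0,0,0],"grip": 1},
    {"xyz": [0,0.3,-0.8],"angular": [0,0,0],"grip": 1},
  ],
)

```text
clock: 28.67
eef_pos: [468.6, 34.6, 50.4]
orientation: [[0.002, 1.0, -0.001], [1.0, -0.002, -0.0], [-0.0, -0.001, -1.0]]
wrist_force: [1.0, -4.3, -4.5]
grip_width: 0.105
grasp_force: 50.5
```

```bash
python3 f.py
```

```text
[468.67  34.6   50.51] F [ 1.07 -3.77 -5.02] T [-1.096 -0.192 -0.063] 28.9167
```

play_rows(
  moves=[
    {"xyz": [0,0.3,0.4],"angular": [0,0,0],"grip": 1},
    {"xyz": [0.5,0.3,0.4],"angular": [0,0,0],"grip": 1},
    {"xyz": [0.5,0.3,0.4],"angular": [0,0,0],"grip": 1},
  ],
)

```text
clock: 29.17
eef_pos: [468.7, 34.6, 50.4]
orientation: [[0.002, 1.0, -0.002], [1.0, -0.002, -0.001], [-0.001, -0.002, -1.0]]
wrist_force: [-1.5, -6.0, -1.4]
grip_width: 0.106
grasp_force: 51.1
```

```bash
python3 f.py; python3 - <<'E'
from h import *
im=cv2.imread("pics/f.png",0)
p=proj("wrist",(469.5,59.1,107));print(p,proj("wrist",(469.5,59.1,111.3)));r=int(p[1])
for c in (250,256,262,268,280,292,298,304,310): print(c,im[r-14:r+26,c].tolist())
E
```

```text
[468.75  34.61  50.39] F [-1.38 -6.11 -1.65] T [-1.326  0.3    0.021] 29.4167
[281.35992673 236.07382511] [281.32859025 239.99660868]
250 [236, 236, 236, 236, 234, 235, 233, 233, 233, 234, 235, 235, 241, 236, 131, 92, 98, 100, 98, 99, 95, 102, 114, 127, 135, 140, 143, 148, 151, 148, 147, 144, 140, 129, 95, 34, 16, 18, 29, 29]
256 [235, 233, 237, 237, 237, 237, 238, 238, 235, 153, 145, 147, 154, 149, 116, 92, 90, 92, 94, 95, 96, 101, 117, 133, 138, 142, 149, 154, 156, 150, 149, 145, 147, 134, 104, 68, 68, 75, 77, 80]
262 [235, 238, 238, 238, 155, 150, 154, 154, 156, 152, 154, 155, 151, 150, 115, 92, 91, 94, 93, 91, 95, 98, 115, 126, 138, 140, 142, 142, 148, 148, 147, 148, 147, 138, 118, 95, 89, 91, 92, 88]
268 [155, 156, 157, 158, 153, 153, 152, 147, 149, 152, 154, 156, 160, 155, 123, 93, 92, 96, 96, 97, 96, 103, 117, 130, 140, 143, 149, 152, 154, 148, 146, 145, 143, 132, 108, 63, 57, 57, 50, 46]
280 [156, 155, 157, 155, 152, 153, 150, 153, 153, 154, 153, 155, 157, 155, 123, 96, 99, 97, 99, 98, 100, 103, 117, 131, 140, 143, 143, 150, 149, 145, 141, 141, 140, 132, 128, 132, 139, 138, 141, 141]
292 [152, 152, 150, 147, 149, 153, 154, 155, 156, 155, 158, 157, 154, 151, 138, 99, 99, 104, 106, 104, 104, 109, 121, 130, 137, 138, 145, 141, 146, 146, 141, 141, 136, 133, 122, 118, 118, 118, 125, 125]
298 [155, 155, 159, 157, 154, 154, 152, 154, 155, 156, 156, 158, 157, 157, 139, 106, 104, 108, 107, 102, 105, 112, 120, 132, 137, 141, 144, 148, 150, 147, 149, 145, 136, 131, 118, 104, 100, 103, 97, 99]
304 [158, 155, 159, 158, 157, 159, 157, 156, 156, 155, 150, 149, 151, 150, 137, 104, 102, 109, 103, 98, 105, 106, 122, 125, 136, 136, 142, 147, 154, 144, 146, 141, 140, 132, 116, 97, 97, 96, 97, 94]
310 [156, 153, 152, 149, 154, 151, 152, 152, 156, 152, 154, 153, 155, 150, 134, 105, 100, 101, 100, 101, 101, 109, 117, 133, 137, 146, 148, 150, 149, 148, 142, 140, 137, 132, 107, 55, 37, 39, 43, 42]
```

About 1.5 mm remain. Push lightly with a small wiggle.

play_rows(
  moves=[
    {"xyz": [0.4,-0.2,-0.4],"angular": [0,0,0],"grip": 1},
    {"xyz": [0.6,0,0.2],"angular": [0,0,0],"grip": 1},
    {"xyz": [0.8,-0.2,-0.4],"angular": [0,0,0],"grip": 1},
    {"xyz": [0.8,0,0.1],"angular": [0,0,0],"grip": 1},
  ],
)

```text
clock: 29.75
eef_pos: [468.8, 34.6, 50.3]
orientation: [[0.003, 1.0, -0.002], [1.0, -0.003, -0.002], [-0.002, -0.002, -1.0]]
wrist_force: [-4.3, -8.1, 5.5]
grip_width: 0.103
grasp_force: 51.9
```

```bash
python3 f.py
```

```text
[468.75  34.66  50.42] F [-2.51 -7.63  1.23] T [-1.72   0.437  0.009] 30.0
```

The torque suggests the pin's nose sits slightly high in the grip, so tilt the tool 1.5° nose-down with the push relaxed.

play_rows(
  moves=[
    {"xyz": [-1.2,-0.3,0],"angular": [0,0,0],"grip": 1},
    {"xyz": [-2.2,-0.3,0],"angular": [0,-0.8,0],"grip": 1},
    {"xyz": [-2.6,-0.3,0],"angular": [0,-1.5,0],"grip": 1},
    {"xyz": [-2.6,-0.3,0],"angular": [0,-1.5,0],"grip": 1},
  ],
)

```text
clock: 30.33
eef_pos: [469.2, 33.7, 50.9]
orientation: [[0.001, 1.0, -0.0], [1.0, -0.001, -0.028], [-0.028, -0.0, -1.0]]
wrist_force: [-1.8, -4.5, 4.1]
grip_width: 0.108
grasp_force: 51.7
```

```bash
python3 f.py
```

```text
[469.21  33.73  50.88] F [-3.11 -4.69  4.5 ] T [-0.914  0.716  0.018] 30.5833
```

play_rows(
  moves=[
    {"xyz": [0,-0.5,-0.5],"angular": [0,0,0],"grip": 1},
    {"xyz": [0.4,-0.5,-0.5],"angular": [0,0,0],"grip": 1},
    {"xyz": [0.4,-0.5,-0.5],"angular": [0,0,0],"grip": 1},
  ],
)

```text
clock: 30.83
eef_pos: [469.2, 33.9, 51.2]
orientation: [[0.002, 1.0, 0.0], [1.0, -0.002, -0.027], [-0.027, 0.001, -1.0]]
wrist_force: [-0.2, -4.3, 1.1]
grip_width: 0.103
grasp_force: 51.3
```

```bash
python3 f.py
```

```text
[469.16  33.83  51.14] F [-0.43 -5.22  1.26] T [-1.074  0.148 -0.012] 31.0833
```

play_rows(
  moves=[
    {"xyz": [0.5,0,-0.3],"angular": [0,0,0],"grip": 1},
    {"xyz": [1,0,-0.3],"angular": [0,0,0],"grip": 1},
    {"xyz": [1,0,-0.3],"angular": [0,0,0],"grip": 1},
  ],
)

```text
clock: 31.33
eef_pos: [469.1, 33.9, 51.2]
orientation: [[0.003, 1.0, -0.0], [1.0, -0.003, -0.028], [-0.028, 0.0, -1.0]]
wrist_force: [0.7, -6.8, -0.9]
grip_width: 0.102
grasp_force: 51.1
```

```bash
python3 f.py; python3 - <<'E'
from h import *
im=cv2.imread("pics/f.png",0)
p=proj("wrist",(469.5,59.1,107));print(p,proj("wrist",(469.5,59.1,111.3)));r=int(p[1])
for c in (262,268,280,292,298,304): print(c,r-14,im[r-14:r+26,c].tolist())
E
```

```text
[469.13  33.87  51.21] F [-0.12 -7.01 -0.31] T [-1.501 -0.013 -0.03 ] 31.5833
[280.66175554 237.58992545] [280.62894965 241.81994618]
262 223 [153, 155, 149, 150, 154, 154, 152, 156, 159, 157, 157, 155, 155, 156, 149, 106, 92, 93, 91, 92, 101, 118, 130, 140, 140, 145, 147, 148, 151, 151, 148, 150, 137, 122, 96, 91, 92, 93, 94, 94]
268 223 [158, 157, 156, 158, 156, 155, 150, 151, 150, 153, 154, 157, 161, 161, 154, 111, 92, 96, 97, 97, 98, 117, 131, 140, 146, 147, 153, 156, 151, 147, 144, 141, 136, 107, 64, 57, 55, 54, 52, 45]
280 223 [155, 155, 155, 154, 154, 155, 152, 151, 154, 154, 151, 154, 158, 157, 153, 111, 97, 98, 101, 100, 104, 119, 135, 139, 140, 144, 151, 149, 149, 147, 145, 142, 133, 128, 135, 141, 138, 140, 143, 141]
292 223 [154, 153, 150, 150, 153, 151, 155, 155, 157, 156, 156, 159, 154, 154, 150, 112, 101, 104, 107, 105, 110, 121, 130, 139, 139, 139, 146, 149, 146, 144, 142, 139, 135, 122, 117, 122, 120, 124, 129, 129]
298 223 [157, 157, 157, 157, 156, 152, 155, 155, 158, 157, 158, 157, 155, 158, 152, 126, 106, 107, 104, 105, 110, 120, 129, 139, 142, 144, 150, 154, 149, 146, 143, 141, 134, 121, 99, 100, 101, 99, 94, 97]
304 223 [158, 158, 159, 159, 161, 160, 155, 154, 155, 152, 153, 149, 152, 152, 147, 122, 105, 103, 104, 106, 109, 113, 131, 134, 137, 143, 148, 150, 148, 146, 145, 139, 133, 117, 102, 92, 94, 96, 94, 95]
```

With the tilt the gap closed and the force is purely axial, so the pin is home. Ease off, release and rise, undoing the tilt.

play_rows(
  moves=[
    {"xyz": [-1,0,0],"angular": [0,0,0],"grip": 1},
    {"xyz": [-1,0,0],"angular": [0,0,0],"grip": 1},
    {"xyz": [-1,0,0],"angular": [0,0,0],"grip": 0.6},
    {"xyz": [-1,0,0],"angular": [0,0,0],"grip": 0.2},
    {"xyz": [-1,0,0],"angular": [0,0,0],"grip": -0.3},
    {"xyz": [-1,0,0],"angular": [0,0,0],"grip": -0.3},
    {"xyz": [-1,0,-5],"angular": [0,0,0],"grip": -0.3},
    {"xyz": [-1,0,-20],"angular": [0,0,0],"grip": -0.3},
    {"xyz": [-1,0,-45],"angular": [0,0.8,0],"grip": -0.3},
    {"xyz": [1,0,-70],"angular": [0,1.6,0],"grip": 0.5},
    {"xyz": [1,0,-84],"angular": [0,1.6,0],"grip": 1},
    {"xyz": [1,0,-84],"angular": [0,1.6,0],"grip": 1},
  ],
)

```text
clock: 32.58
eef_pos: [471.5, 38.9, 138.4]
orientation: [[0.002, 1.0, 0.006], [1.0, -0.002, 0.002], [0.002, 0.006, -1.0]]
wrist_force: [0.7, -0.0, -0.5]
grip_width: 0.231
grasp_force: 0.0
```

play_rows(
  moves=[
    {"xyz": [0,0,0],"angular": [0,0,0],"grip": 1},
    {"xyz": [0,0,0],"angular": [0,0,0],"grip": 1},
    {"xyz": [0,0,0],"angular": [0,0,0],"grip": 1},
  ],
)

```text
clock: 32.83
eef_pos: [468.1, 38.1, 134.4]
orientation: [[0.002, 1.0, -0.002], [1.0, -0.002, 0.002], [0.002, -0.002, -1.0]]
wrist_force: [-0.3, -0.3, -0.8]
grip_width: 0.0
grasp_force: 0.0
```

```bash
cat > g.py <<'E'
from h import *
im=eyes.get_image("wrist");cv2.imwrite("pics/g.png",im[:,:,::-1]);s=ctrl.sense();print(s["eef_pos"].round(2),s["orientation"][:,2].round(3),s["wrist_force"].round(1))
print("ring",[(np.round(q["extent"],1).tolist(),round(q["p"],2)) for q in eyes.spot_in("wrist","ring")[:1]])
g=cv2.cvtColor(im,cv2.COLOR_RGB2GRAY)
p=proj("wrist",(469.5,59.1,107));r=int(p[1]);print("postedge,flange f/r, tail",[proj("wrist",(469.5,y,z)).round(1).tolist() for y,z in((59.1,107),(59.1,111.3),(53.1,111.3),(20.1,111.3))])
for dx in (-17,-11,0,11,17):print(r-10,int(p[0])+dx,g[r-10:r+24,int(p[0])+dx].tolist())
for a in (.2,.4,.6,.7,.8):print(a,[proj("wrist",(469.5,56.1+q*np.cos(a),95.3+q*np.sin(a)))[1].round(1) for q in(53,38,36.5)])
E
python3 g.py
```

```text
[468.03  38.19 134.29] [-0.002  0.002 -1.   ] [0.2 0.1 0. ]
ring [([286.1, 166.0, 62.0, 65.6], 0.68)]
postedge,flange f/r, tail [[282.7, 195.9], [282.7, 197.5], [282.7, 206.6], [282.7, 254.1]]
185 265 [242, 243, 240, 239, 240, 241, 241, 243, 245, 250, 184, 98, 98, 100, 121, 191, 229, 240, 250, 249, 156, 140, 126, 35, 21, 26, 32, 37, 41, 26, 15, 10, 31, 31]
185 271 [244, 242, 242, 241, 241, 242, 243, 243, 247, 249, 179, 94, 97, 99, 110, 179, 222, 238, 253, 248, 163, 147, 131, 103, 139, 142, 138, 134, 130, 128, 126, 131, 136, 135]
185 282 [245, 244, 243, 241, 241, 241, 240, 242, 246, 250, 167, 91, 91, 92, 98, 126, 146, 152, 156, 151, 148, 146, 128, 133, 146, 151, 153, 155, 154, 155, 156, 154, 151, 154]
185 293 [157, 157, 161, 162, 158, 159, 164, 162, 164, 166, 144, 97, 90, 96, 98, 117, 144, 154, 160, 155, 150, 147, 128, 125, 159, 159, 158, 156, 152, 149, 145, 147, 143, 141]
185 299 [163, 164, 164, 159, 161, 158, 159, 160, 160, 161, 144, 98, 95, 98, 95, 118, 142, 153, 160, 155, 151, 144, 134, 128, 158, 159, 157, 158, 153, 145, 144, 138, 131, 137]
0.2 [np.float64(119.7), np.float64(142.5), np.float64(144.7)]
0.4 [np.float64(124.8), np.float64(146.9), np.float64(149.0)]
0.6 [np.float64(133.8), np.float64(153.8), np.float64(155.7)]
0.7 [np.float64(139.8), np.float64(158.1), np.float64(159.8)]
0.8 [np.float64(146.8), np.float64(163.0), np.float64(164.6)]
```

The pin is home (post edge at row 195.5, flange rear at 207, as predicted). Go over the tab at y = 92 and start the ring down.

play_rows(
  moves=[
    {"xyz": [20,1.5,0],"angular": [0,0,0],"grip": 1},
    {"xyz": [40,1.5,0],"angular": [0,0,0],"grip": 1},
    {"xyz": [54,1.5,0],"angular": [0,0,0],"grip": 1},
    {"xyz": [54,1.5,0],"angular": [0,0,0],"grip": 1},
    {"xyz": [54,1.5,15],"angular": [0,0,0],"grip": 1},
    {"xyz": [54,1.5,28],"angular": [0,0,0],"grip": 1},
    {"xyz": [54,1.5,32],"angular": [0,0,0],"grip": 1},
    {"xyz": [54,1.5,32],"angular": [0,0,0],"grip": 1},
    {"xyz": [54,1.5,36],"angular": [0,0,0],"grip": 1},
    {"xyz": [54,1.5,39],"angular": [0,0,0],"grip": 1},
    {"xyz": [54,1.5,42],"angular": [0,0,0],"grip": 1},
    {"xyz": [54,1.5,42],"angular": [0,0,0],"grip": 1},
  ],
)

```text
clock: 33.93
eef_pos: [470.4, 92.0, 93.0]
orientation: [[0.002, 1.0, -0.0], [1.0, -0.002, 0.002], [0.002, -0.0, -1.0]]
wrist_force: [-0.7, -0.0, 0.5]
grip_width: 0.0
grasp_force: 0.0
```

```bash
python3 f.py
```

```text
[470.74  92.25  93.53] F [-0.13 -0.09  0.3 ] T [ 0.     0.013 -0.028] 34.1833
```

play_rows(
  moves=[
    {"xyz": [0,-1,2],"angular": [0,0,0],"grip": 1},
    {"xyz": [0,-1,4],"angular": [0,0,0],"grip": 1},
    {"xyz": [0,-1,6],"angular": [0,0,0],"grip": 1},
    {"xyz": [0,-1,6],"angular": [0,0,0],"grip": 1},
  ],
)

```text
clock: 34.52
eef_pos: [469.2, 92.1, 86.9]
orientation: [[0.002, 1.0, -0.001], [1.0, -0.002, 0.002], [0.002, -0.001, -1.0]]
wrist_force: [0.4, -0.1, 0.6]
grip_width: 0.0
grasp_force: 0.1
```

```bash
python3 f.py
```

```text
[469.5   92.16  87.25] F [ 0.05 -0.39  0.31] T [-0.024 -0.008 -0.02 ] 34.7667
```

play_rows(
  moves=[
    {"xyz": [0,0,2],"angular": [0,0,0],"grip": 1},
    {"xyz": [0,0,4],"angular": [0,0,0],"grip": 1},
    {"xyz": [0,0,6],"angular": [0,0,0],"grip": 1},
    {"xyz": [0,0,7],"angular": [0,0,0],"grip": 1},
    {"xyz": [0,0,7],"angular": [0,0,0],"grip": 1},
  ],
)

```text
clock: 35.18
eef_pos: [469.3, 92.3, 80.0]
orientation: [[0.002, 1.0, -0.0], [1.0, -0.002, 0.002], [0.002, -0.0, -1.0]]
wrist_force: [0.1, -0.4, 0.8]
grip_width: -0.002
grasp_force: 0.1
```

```bash
python3 f.py
```

```text
[469.49  92.2   80.3 ] F [ 0.15 -0.37 -0.1 ] T [-0.062 -0.009 -0.003] 35.4333
```

Ring is swinging down with a light touch. Shift outward over the tab and continue.

play_rows(
  moves=[
    {"xyz": [0,0,-6],"angular": [0,0,0],"grip": 1},
    {"xyz": [6,0,-8],"angular": [0,0,0],"grip": 1},
    {"xyz": [13.3,0,-8],"angular": [0,0,0],"grip": 1},
    {"xyz": [13.3,0,-8],"angular": [0,0,0],"grip": 1},
    {"xyz": [13.3,0,-4],"angular": [0,0,0],"grip": 1},
    {"xyz": [13.3,0,0],"angular": [0,0,0],"grip": 1},
    {"xyz": [13.3,0,3],"angular": [0,0,0],"grip": 1},
    {"xyz": [13.3,0,3],"angular": [0,0,0],"grip": 1},
  ],
)

```text
clock: 36.1
eef_pos: [468.8, 105.2, 76.4]
orientation: [[0.002, 1.0, -0.002], [1.0, -0.002, 0.002], [0.002, -0.002, -1.0]]
wrist_force: [0.6, 0.2, 0.6]
grip_width: 0.003
grasp_force: 0.1
```

```bash
python3 f.py
```

```text
[469.5  105.43  77.27] F [0.26 0.31 0.06] T [-0.002  0.026  0.005] 36.35
```

play_rows(
  moves=[
    {"xyz": [0,0,1.5],"angular": [0,0,0],"grip": 1},
    {"xyz": [0,0,3],"angular": [0,0,0],"grip": 1},
    {"xyz": [0,0,4],"angular": [0,0,0],"grip": 1},
    {"xyz": [0,0,4],"angular": [0,0,0],"grip": 1},
  ],
)

```text
clock: 36.68
eef_pos: [469.5, 105.6, 73.1]
orientation: [[0.002, 1.0, -0.0], [1.0, -0.002, 0.002], [0.002, -0.0, -1.0]]
wrist_force: [-0.6, 0.4, 0.0]
grip_width: 0.001
grasp_force: 0.2
```

```bash
python3 f.py
```

```text
[469.54 105.51  73.32] F [ 0.21 -0.19  0.64] T [0.005 0.005 0.006] 36.9333
```

play_rows(
  moves=[
    {"xyz": [0,0,1],"angular": [0,0,0],"grip": 1},
    {"xyz": [0,0,2],"angular": [0,0,0],"grip": 1},
    {"xyz": [0,0,3],"angular": [0,0,0],"grip": 1},
    {"xyz": [0,0,3],"angular": [0,0,0],"grip": 1},
  ],
)

```text
clock: 37.27
eef_pos: [469.4, 105.6, 70.1]
orientation: [[0.002, 1.0, -0.0], [1.0, -0.002, 0.002], [0.002, -0.0, -1.0]]
wrist_force: [-0.5, -0.3, 0.2]
grip_width: -0.001
grasp_force: 0.2
```

```bash
python3 f.py
```

```text
[469.5  105.52  70.3 ] F [-0.   -0.13  0.26] T [ 0.009 -0.013  0.005] 37.5167
```

Tip at about 103. Continue down onto the nose.

play_rows(
  moves=[
    {"xyz": [0,0,1],"angular": [0,0,0],"grip": 1},
    {"xyz": [0,0,2],"angular": [0,0,0],"grip": 1},
    {"xyz": [0,0,3],"angular": [0,0,0],"grip": 1},
    {"xyz": [0,0,3],"angular": [0,0,0],"grip": 1},
  ],
)

```text
clock: 37.85
eef_pos: [469.7, 106.1, 67.4]
orientation: [[0.002, 1.0, 0.0], [1.0, -0.002, 0.002], [0.002, 0.0, -1.0]]
wrist_force: [-0.2, 2.3, 3.3]
grip_width: -0.001
grasp_force: 1.3
```

play_rows(
  moves=[
    {"xyz": [0,0,1],"angular": [0,0,0],"grip": 1},
    {"xyz": [0,0,2],"angular": [0,0,0],"grip": 1},
    {"xyz": [0,0,2],"angular": [0,0,0],"grip": 1},
  ],
)

```text
clock: 38.1
eef_pos: [469.8, 106.0, 65.4]
orientation: [[0.002, 1.0, 0.001], [1.0, -0.002, 0.002], [0.002, 0.001, -1.0]]
wrist_force: [-0.3, 1.6, 1.5]
grip_width: -0.003
grasp_force: 0.8
```

play_rows(
  moves=[
    {"xyz": [0,0,1],"angular": [0,0,0],"grip": 1},
    {"xyz": [0,0,2],"angular": [0,0,0],"grip": 1},
    {"xyz": [0,0,2],"angular": [0,0,0],"grip": 1},
  ],
)

```text
clock: 38.35
eef_pos: [469.6, 105.9, 63.3]
orientation: [[0.002, 1.0, 0.0], [1.0, -0.002, 0.002], [0.002, 0.0, -1.0]]
wrist_force: [0.7, 2.0, 2.0]
grip_width: -0.001
grasp_force: 1.2
```

```bash
python3 f.py
```

```text
[469.53 105.43  63.23] F [0.4  2.09 2.11] T [ 0.416 -0.062 -0.008] 38.6
```

play_rows(
  moves=[
    {"xyz": [0,0,1],"angular": [0,0,0],"grip": 1},
    {"xyz": [0,0,2],"angular": [0,0,0],"grip": 1},
    {"xyz": [0,0,2],"angular": [0,0,0],"grip": 1},
  ],
)

```text
clock: 38.85
eef_pos: [469.0, 104.6, 60.8]
orientation: [[0.002, 1.0, -0.001], [1.0, -0.002, 0.001], [0.001, -0.001, -1.0]]
wrist_force: [-0.6, 0.4, 0.7]
grip_width: -0.002
grasp_force: 0.2
```

play_rows(
  moves=[
    {"xyz": [0,0,1],"angular": [0,0,0],"grip": 1},
    {"xyz": [0,0,2],"angular": [0,0,0],"grip": 1},
    {"xyz": [0,0,2],"angular": [0,0,0],"grip": 1},
  ],
)

```text
clock: 39.1
eef_pos: [469.1, 105.0, 58.9]
orientation: [[0.002, 1.0, -0.001], [1.0, -0.002, 0.001], [0.001, -0.001, -1.0]]
wrist_force: [0.1, -0.4, 0.1]
grip_width: 0.0
grasp_force: 0.1
```

```bash
python3 f.py
```

```text
[469.5  105.49  59.28] F [0.15 0.06 0.7 ] T [-0.038 -0.003  0.019] 39.35
```

play_rows(
  moves=[
    {"xyz": [0,0,1],"angular": [0,0,0],"grip": 1},
    {"xyz": [0,0,2],"angular": [0,0,0],"grip": 1},
    {"xyz": [0,0,3],"angular": [0,0,0],"grip": 1},
    {"xyz": [0,0,3],"angular": [0,0,0],"grip": 1},
  ],
)

```text
clock: 39.68
eef_pos: [469.5, 105.6, 56.1]
orientation: [[0.002, 1.0, -0.0], [1.0, -0.002, 0.002], [0.002, -0.0, -1.0]]
wrist_force: [-0.5, -0.5, 0.9]
grip_width: 0.003
grasp_force: 0.2
```

```bash
python3 f.py; python3 - <<'E'
from h import *
im=cv2.imread("pics/f.png",0)
print("rows",[(r,im[r,[270,281,292]].tolist()) for r in range(150,300,3)])
for a in (.1,0,-.1,-.2,-.26):print(a,[proj("wrist",(469.5,56.1+q*np.cos(a)-2*np.sin(a)*0,95.3+q*np.sin(a)+2))[1].round(1) for q in(53,46,38,36.5)])
print("nose",proj("wrist",(469.5,92.6,97)),"post rear",proj("wrist",(469.5,79,107)),"front",proj("wrist",(469.5,59,107)))
E
```

```text
[469.56 105.6   56.33] F [-0.06 -0.39  0.27] T [-0.057 -0.023 -0.025] 39.9333
rows [(150, [44, 51, 56]), (153, [37, 43, 42]), (156, [39, 49, 33]), (159, [55, 38, 48]), (162, [50, 32, 48]), (165, [31, 34, 42]), (168, [37, 28, 16]), (171, [52, 48, 63]), (174, [42, 68, 39]), (177, [37, 39, 34]), (180, [46, 26, 36]), (183, [213, 209, 150]), (186, [243, 242, 180]), (189, [249, 249, 191]), (192, [249, 249, 193]), (195, [249, 250, 193]), (198, [249, 199, 193]), (201, [195, 194, 194]), (204, [198, 198, 196]), (207, [189, 192, 191]), (210, [196, 193, 194]), (213, [192, 187, 189]), (216, [186, 186, 187]), (219, [183, 184, 183]), (222, [170, 176, 175]), (225, [162, 167, 173]), (228, [168, 169, 165]), (231, [246, 177, 171]), (234, [243, 247, 174]), (237, [244, 173, 177]), (240, [246, 182, 184]), (243, [185, 185, 181]), (246, [197, 194, 191]), (249, [124, 86, 131]), (252, [117, 64, 122]), (255, [116, 68, 119]), (258, [117, 69, 121]), (261, [117, 67, 119]), (264, [116, 65, 121]), (267, [114, 66, 118]), (270, [117, 64, 116]), (273, [112, 57, 119]), (276, [114, 62, 114]), (279, [110, 58, 114]), (282, [110, 50, 111]), (285, [102, 66, 165]), (288, [50, 65, 47]), (291, [52, 63, 48]), (294, [45, 65, 50]), (297, [52, 61, 45])]
0.1 [np.float64(271.9), np.float64(284.7), np.float64(298.4), np.float64(300.9)]
0 [np.float64(266.3), np.float64(279.6), np.float64(294.1), np.float64(296.7)]
-0.1 [np.float64(262.1), np.float64(275.6), np.float64(290.5), np.float64(293.3)]
-0.2 [np.float64(259.1), np.float64(272.6), np.float64(287.8), np.float64(290.6)]
-0.26 [np.float64(257.8), np.float64(271.4), np.float64(286.6), np.float64(289.4)]
nose [280.01713238 296.37746579] post rear [280.0028     330.80731983] front [280.12546668 361.06404178]
```

Now rise and check the ring from above.

play_rows(
  moves=[
    {"xyz": [0,0,-10],"angular": [0,0,0],"grip": 1},
    {"xyz": [0,0,-35],"angular": [0,0,0],"grip": 1},
    {"xyz": [0,0,-60],"angular": [0,0,0],"grip": 1},
    {"xyz": [-30,0,-78],"angular": [0,0,0],"grip": 1},
    {"xyz": [-67,0,-78],"angular": [0,0,0],"grip": 1},
    {"xyz": [-67,0,-78],"angular": [0,0,0],"grip": 1},
    {"xyz": [-67,0,-78],"angular": [0,0,0],"grip": 1},
    {"xyz": [-67,0,-78],"angular": [0,0,0],"grip": 1},
  ],
)

```text
clock: 40.6
eef_pos: [469.4, 38.5, 134.6]
orientation: [[0.003, 1.0, 0.0], [1.0, -0.003, 0.002], [0.002, 0.0, -1.0]]
wrist_force: [0.3, 0.5, 0.1]
grip_width: 0.003
grasp_force: 0.0
```

```bash
python3 g.py; python3 - <<'E'
from h import *
im=cv2.imread("pics/g.png",0);p=int(proj("wrist",(469.5,95,107))[0])
for dx in (-26,-22,-11,-4,0,6): print(p+dx,100,im[100:185,p+dx].tolist())
for a in (.6,.2,.1,0,-.1,-.2,-.26):print(a,[proj("wrist",(469.5,56.1+q*np.cos(a),95.3+q*np.sin(a)))[1].round(1) for q in(53,38,36.5)])
print("nose",proj("wrist",(469.5,92.6,97)),"post rear",proj("wrist",(469.5,79,107)))
m=eyes.trace("wrist","ring");print(len(m))
if m:
    y,x=np.where(m[0]["pixels"]);print(m[0]["p"],y.min(),y.max(),x.min(),x.max())
E
```

```text
[469.31  39.29 134.48] [ 0.     0.002 -1.   ] [-0.6  0.4  0.6]
ring [([281.9, 156.8, 61.6, 74.4], 0.95)]
postedge,flange f/r, tail [[281.0, 198.1], [280.9, 199.7], [280.9, 208.8], [280.9, 256.1]]
188 263 [240, 241, 240, 242, 243, 243, 247, 254, 114, 90, 99, 103, 126, 200, 231, 242, 251, 247, 157, 141, 146, 40, 16, 25, 34, 36, 37, 23, 16, 16, 23, 28, 40, 31]
188 269 [243, 241, 242, 243, 243, 244, 248, 252, 111, 92, 100, 96, 121, 190, 226, 247, 254, 163, 144, 146, 131, 134, 138, 133, 132, 129, 127, 122, 126, 130, 132, 125, 124, 121]
188 280 [242, 242, 241, 241, 242, 245, 248, 203, 125, 88, 96, 97, 100, 130, 145, 149, 160, 154, 147, 144, 128, 142, 146, 149, 154, 157, 155, 154, 151, 152, 156, 154, 153, 153]
188 291 [159, 159, 158, 161, 163, 161, 166, 163, 100, 92, 96, 94, 99, 127, 144, 155, 166, 159, 151, 141, 126, 124, 158, 160, 160, 155, 146, 146, 147, 144, 142, 139, 140, 142]
188 297 [161, 159, 154, 160, 155, 162, 160, 160, 110, 95, 95, 92, 95, 125, 140, 152, 163, 155, 150, 145, 128, 148, 158, 161, 156, 154, 148, 146, 137, 134, 134, 138, 136, 141]
0.2 [np.float64(122.0), np.float64(14
[... 2583 characters left out ...]
 164, 177, 226, 245, 245, 244, 241, 239, 239, 239, 239, 243, 179, 135, 237, 247, 245, 244, 244, 242, 241, 242, 243, 245, 246, 245, 244, 242, 241, 242, 241, 242, 244, 245]
0.6 [np.float64(136.4), np.float64(156.2), np.float64(158.0)]
0.2 [np.float64(122.0), np.float64(144.8), np.float64(147.0)]
0.1 [np.float64(120.7), np.float64(143.5), np.float64(145.7)]
0 [np.float64(120.3), np.float64(142.8), np.float64(145.0)]
-0.1 [np.float64(120.7), np.float64(142.7), np.float64(144.9)]
-0.2 [np.float64(121.9), np.float64(143.2), np.float64(145.3)]
-0.26 [np.float64(122.9), np.float64(143.7), np.float64(145.8)]
nose [281.04282343 145.22625254] post rear [280.98966559 167.70971906]
1
0.78 120 194 251 311
```

The ring has snapped under: the nose now hides the wire at column 281, the force dropped, and the tip followed the tab down to about 89.5 mm. No shank shows at the post, so the flange gap is under about 1.4 mm. The arm is clear, so I'm handing in.

```bash
python3 -c "
from bench import ctrl
print(ctrl.finish_job(), ctrl.sense()['clock'])"
```

```text
the job is handed in; nothing more can be done
the job is handed in; nothing more can be done
```

The linchpin is in the post's cross hole with the ring snapped under its nose, and the job is handed in. By the wrist camera the flange is within about 1.4 mm of the post (limit 2.5 mm); no verdict came back.

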